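# Square up slotted blocks in the fence and gauge their slots

## Task

Line up all the slotted aluminium blocks side by side in the corner of the steel fence, slots upward and long sides together: the first tight against the side stop, each next one tight against its neighbour, and every one square and flush against the back rail. Then stand one red-handled slot gauge in the slot of every block, pushed fully home until its shoulder sits on the block, and leave any spare gauge in the rack. Do not disturb the other things on the bench.

Things in the scene. Friction and masses are not known exactly. Their poses are not given: they have to be found in the camera images.
- fence: Fixed L-shaped steel fence standing on the bench. Origin: the inside corner, at bench level. A dark back rail (30 high, 22 thick) runs along the fence's y axis from y = +26 to -189, with its working face at x = 0, facing -x (towards the robot). A bright side stop (30 high, 22 thick, from x = -53 to 22) has its working face at y = 0, facing -y. The row of blocks belongs in the quarter x < 0, y < 0.
- block0: Plain aluminium block, 60 along x, 36 along y, 42 tall, 240 g; origin at the centre of its underside. In the middle of its top is a closed pocket (slot) 28.5 long along x, 6 wide along y, 30 deep. The blocks are alike, either way round will do; two or three are present.
- block1: Plain aluminium block, 60 along x, 36 along y, 42 tall, 240 g; origin at the centre of its underside. In the middle of its top is a closed pocket (slot) 28.5 long along x, 6 wide along y, 30 deep. The blocks are alike, either way round will do; two or three are present.
- block2: Plain aluminium block, 60 along x, 36 along y, 42 tall, 240 g; origin at the centre of its underside. In the middle of its top is a closed pocket (slot) 28.5 long along x, 6 wide along y, 30 deep. The blocks are alike, either way round will do; two or three are present.
- rack: Fixed blue gauge rack 70 x 116, 34 tall, with three slots along its x axis, at y = -36, 0, 36; origin at the centre of its underside. The gauge blades stand in it.
- blade0: Slot gauge, standing upright in the rack. Flat steel blade 26 wide (x), 4 thick (y), 26 long, pointing down; above it a red handle 40 (x) by 12 (y), 32 tall, whose underside is the shoulder. Origin at the tip (lower end) of the blade, z up the handle: the shoulder is at z = 26, the handle top at z = 58. 50 g. Three are always present.
- blade1: Slot gauge, standing upright in the rack. Flat steel blade 26 wide (x), 4 thick (y), 26 long, pointing down; above it a red handle 40 (x) by 12 (y), 32 tall, whose underside is the shoulder. Origin at the tip (lower end) of the blade, z up the handle: the shoulder is at z = 26, the handle top at z = 58. 50 g. Three are always present.
- blade2: Slot gauge, standing upright in the rack. Flat steel blade 26 wide (x), 4 thick (y), 26 long, pointing down; above it a red handle 40 (x) by 12 (y), 32 tall, whose underside is the shoulder. Origin at the tip (lower end) of the blade, z up the handle: the shoulder is at z = 26, the handle top at z = 58. 50 g. Three are always present.
- plug: Bystander: steel plug gauge standing up, diameter 24, 50 tall (mm); not to be disturbed. Origin at its middle, on the underside.
- oil: Bystander: small oil bottle, diameter 50, 100 tall (mm); not to be disturbed. Origin at its middle, on the underside.
- bin: Bystander: open yellow plastic parts bin 120 x 100 x 50 (mm); not to be disturbed. Origin at its middle, on the underside.
- setblock: Bystander: dark steel setting block 75 x 50 x 25 (mm); not to be disturbed. Origin at its middle, on the underside.
- driver: Bystander: screwdriver with blue handle, lying (mm); not to be disturbed. Origin at the middle of its underside, about half-way along.
- brush: Bystander: small bench brush, lying (mm); not to be disturbed. Origin at the middle of its underside, about half-way along.
- gaugecase: Bystander: flat black gauge case 90 x 60 x 20 (mm); not to be disturbed. Origin at its middle, on the underside.
There are look-alikes about, which are no part of the job. Leave any yellow look-alike of the block2 alone.

How it is judged:
On the way:
1. all blocks stand in a closed row in the fence corner, flush with the back rail (x of block0 in the frame of fence between -0.0325 and -0.025 m and angle between the x axis of each of block0, block1, block2 and the x axis of fence, either way round below 0.035 rad and angle between each of block0, block1, block2's own z axis and vertical below 0.05 rad and height (world z) of each of block0, block1, block2 below 0.004 m and (y of block0 in the frame of fence between -0.0205 and -0.01 m or y of block0 in the frame of fence between -0.0585 and -0.0495 m or y of block0 in the frame of fence between -0.0965 and -0.086 m) and x of block1 in the frame of fence between -0.0325 and -0.025 m and (y of block1 in the frame of fence between -0.0205 and -0.01 m or y of block1 in the frame of fence between -0.0585 and -0.0495 m or y of block1 in the frame of fence between -0.0965 and -0.086 m) and x of block2 in the frame of fence between -0.0325 and -0.025 m and (y of block2 in the frame of fence between -0.0205 and -0.01 m or y of block2 in the frame of fence between -0.0585 and -0.0495 m or y of block2 in the frame of fence between -0.0965 and -0.086 m) and (y of block0 in the frame of fence between -0.0205 and -0.01 m or y of block1 in the frame of fence between -0.0205 and -0.01 m or y of block2 in the frame of fence between -0.0205 and -0.01 m) and (y of block0 in the frame of fence between -0.0585 and -0.0495 m or y of block1 in the frame of fence between -0.0585 and -0.0495 m or y of block2 in the frame of fence between -0.0585 and -0.0495 m)), for 0.2 s.
At the end, for the whole second after the job is handed in: Each block stands on the bench within 2.5 mm of the back rail, square to 2 degrees, in a closed row from the side stop (places right to 2.5, 4.5, 6.5 mm); each has a gauge in its slot, shoulder within 2.5 mm of the top; spare gauges unmoved in the rack (12 mm); all at rest (all of step 1 and ((z of blade0 in the frame of block0 below 0.0185 m and x of blade0 in the frame of block0 between -0.006 and 0.006 m and y of blade0 in the frame of block0 between -0.004 and 0.004 m and angle between the z axis of blade0 and the z axis of block0, either way round below 0.06 rad) or (z of blade1 in the frame of block0 below 0.0185 m and x of blade1 in the frame of block0 between -0.006 and 0.006 m and y of blade1 in the frame of block0 between -0.004 and 0.004 m and angle between the z axis of blade1 and the z axis of block0, either way round below 0.06 rad) or (z of blade2 in the frame of block0 below 0.0185 m and x of blade2 in the frame of block0 between -0.006 and 0.006 m and y of blade2 in the frame of block0 between -0.004 and 0.004 m and angle between the z axis of blade2 and the z axis of block0, either way round below 0.06 rad)) and ((z of blade0 in the frame of block1 below 0.0185 m and x of blade0 in the frame of block1 between -0.006 and 0.006 m and y of blade0 in the frame of block1 between -0.004 and 0.004 m and angle between the z axis of blade0 and the z axis of block1, either way round below 0.06 rad) or (z of blade1 in the frame of block1 below 0.0185 m and x of blade1 in the frame of block1 between -0.006 and 0.006 m and y of blade1 in the frame of block1 between -0.004 and 0.004 m and angle between the z axis of blade1 and the z axis of block1, either way round below 0.06 rad) or (z of blade2 in the frame of block1 below 0.0185 m and x of blade2 in the frame of block1 between -0.006 and 0.006 m and y of blade2 in the frame of block1 between -0.004 and 0.004 m and angle between the z axis of blade2 and the z axis of block1, either way round below 0.06 rad)) and ((z of blade0 in the frame of block2 below 0.0185 m and x of blade0 in the frame of block2 between -0.006 and 0.006 m and y of blade0 in the frame of block2 between -0.004 and 0.004 m and angle between the z axis of blade0 and the z axis of block2, either way round below 0.06 rad) or (z of blade1 in the frame of block2 below 0.0185 m and x of blade1 in the frame of block2 between -0.006 and 0.006 m and y of blade1 in the frame of block2 between -0.004 and 0.004 m and angle between the z axis of blade1 and the z axis of block2, either way round below 0.06 rad) or (z of blade2 in the frame of block2 below 0.0185 m and x of blade2 in the frame of block2 between -0.006 and 0.006 m and y of blade2 in the frame of block2 between -0.004 and 0.004 m and angle between the z axis of blade2 and the z axis of block2, either way round below 0.06 rad)) and ((z of blade0 in the frame of block0 below 0.0185 m and x of blade0 in the frame of block0 between -0.006 and 0.006 m and y of blade0 in the frame of block0 between -0.004 and 0.004 m and angle between the z axis of blade0 and the z axis of block0, either way round below 0.06 rad) or (z of blade0 in the frame of block1 below 0.0185 m and x of blade0 in the frame of block1 between -0.006 and 0.006 m and y of blade0 in the frame of block1 between -0.004 and 0.004 m and angle between the z axis of blade0 and the z axis of block1, either way round below 0.06 rad) or (z of blade0 in the frame of block2 below 0.0185 m and x of blade0 in the frame of block2 between -0.006 and 0.006 m and y of blade0 in the frame of block2 between -0.004 and 0.004 m and angle between the z axis of blade0 and the z axis of block2, either way round below 0.06 rad) or distance of blade0 from where it was at the start of the episode below 0.012 m) and ((z of blade1 in the frame of block0 below 0.0185 m and x of blade1 in the frame of block0 between -0.006 and 0.006 m and y of blade1 in the frame of block0 between -0.004 and 0.004 m and angle between the z axis of blade1 and the z axis of block0, either way round below 0.06 rad) or (z of blade1 in the frame of block1 below 0.0185 m and x of blade1 in the frame of block1 between -0.006 and 0.006 m and y of blade1 in the frame of block1 between -0.004 and 0.004 m and angle between the z axis of blade1 and the z axis of block1, either way round below 0.06 rad) or (z of blade1 in the frame of block2 below 0.0185 m and x of blade1 in the frame of block2 between -0.006 and 0.006 m and y of blade1 in the frame of block2 between -0.004 and 0.004 m and angle between the z axis of blade1 and the z axis of block2, either way round below 0.06 rad) or distance of blade1 from where it was at the start of the episode below 0.012 m) and ((z of blade2 in the frame of block0 below 0.0185 m and x of blade2 in the frame of block0 between -0.006 and 0.006 m and y of blade2 in the frame of block0 between -0.004 and 0.004 m and angle between the z axis of blade2 and the z axis of block0, either way round below 0.06 rad) or (z of blade2 in the frame of block1 below 0.0185 m and x of blade2 in the frame of block1 between -0.006 and 0.006 m and y of blade2 in the frame of block1 between -0.004 and 0.004 m and angle between the z axis of blade2 and the z axis of block1, either way round below 0.06 rad) or (z of blade2 in the frame of block2 below 0.0185 m and x of blade2 in the frame of block2 between -0.006 and 0.006 m and y of blade2 in the frame of block2 between -0.004 and 0.004 m and angle between the z axis of blade2 and the z axis of block2, either way round below 0.06 rad) or distance of blade2 from where it was at the start of the episode below 0.012 m) and linear speed of each of block0, block1, block2, blade0, blade1, blade2 below 0.01 m/s); the robot touches nothing.
It fails at once if another thing on the bench is moved more than 3 cm (distance of any of plug, oil, bin, setblock, driver, brush, gaugecase from where it was at the start of the episode above 0.03 m).
Of block0, block1, block2 only 2 to 3 are there at a start; the rules pass over those that are not, and their reading is None.
At some moment in a run one of block0, block1, block2 may be knocked a few centimetres aside while the robot is not near it.
It also fails if it takes over 210 s, if anything falls off the work surface, if the arm or the gripper's body presses on something with over 40 N, if the wrist force passes 120 N, or if a joint passes its speed limit or range.

## Robot

A 6-joint arm with a two-finger parallel gripper is mounted at the origin on the work surface. World frame = base frame: x ahead of the robot, y to its left, z up, the work surface at z = 0. Lengths are in m, angles in rad, forces in N, time in s.
With the tool pointing down it reaches from about 0.275 to 0.85 m from the base axis. Payload 19 kg.
Tool frame: the origin (TCP) lies at the very end of the fingers, on their centre line; the grasp point (between the pads) lies 19 mm behind it; z points along the fingers, y is the line along which they close (so a half turn about z gives the same grasp; the last joint's range is limited). The gripper opens to 85 mm and grips with 20 to 120 N. Pads are 22 mm wide; open, the fingers measure 114 mm over their backs; the gripper's body (76 mm by 85 mm) begins 54 mm behind the grasp point. The pads swing forward as they close: fully open they stand 13 mm farther back than shut.
Start: joints at [1.13, 0.15, 1.437, -0, 1.554, -0.134], TCP at [0.174, 0.548, 0.231] pointing down, gripper open.
Joint ranges: [-2.8, 2.8], [-0.68, 2.1], [0.12, 2.68], [-1.39, 4.53], [0.16, 2.79], [-2.81, 2.81]. Speed limits (rad/s): [1.89, 1.89, 2.22, 3.01, 3.01, 3.01].

## Interface

Orientations are given as a unit quaternion [x, y, z, w].
In Python, from workcell import bot gives the robot as it stands.
- The arm moves only by the shell command python3 -m handwheel 'ROWS' [FORCE]. ROWS is JSON, a list of rows, each a list of 7 numbers: the closure, from 0 (fully open) to 1 (shut), then the shift along the tool's x, y, z as a fraction of full scale, then the turn, a rotation vector about the tool's x, y, z as a fraction of full scale. In form: [[gripper, tx, ty, tz, rx, ry, rz], ...]. A call has 1 to 12 rows; each row shifts and turns the commanded pose from where the row before left it, along the tool's axes as they then stand; what a row does not reach is not made up. Full scale, the value 1, is 0.04 m for a shift and 10 degrees for a turn. A row lasts 1/8 s, in which the tool goes at most 62.5 mm and 10.7 degrees, less where a joint would pass 70% of its speed; a pose out of reach is approached as far as the arm can. A call with a number of a shift or a turn outside -1 to 1 is refused whole. A call with a gripper value outside its range is refused whole. The fingers move at their own pace and stop on an object; FORCE is the grip in N (left out, the last holds). Time passes only in rows, so rows that do not move let the fingers close. It gives the time, the measured TCP pose, the force, the opening and the grip force at its end, in the units of the state.
- bot.get_obs(): the state, without advancing time (a new reading comes with each control period).
- bot.camera(name): name is "scene" or "top" or "wrist"; returns the picture (400x640x3 uint8, red, green, blue); there is no depth.
- bot.camera_params(name): a dict with "vertical_fov" (degrees; the focal length in pixels is half the picture's height over the tangent of half this angle, whatever the lens; pixels are square), "cx", "cy" (the principal point, pixels), "k1" (the pictures are not rectified: a ray, as slopes to the right and down, at radius r is drawn at 1 + k1 r^2 times it, then the intrinsics apply), "eye" and "orientation" of the camera in the world. Camera axes: x right, y down, z forward; pixel columns grow to the right and rows downward; lengths in m; the calibration is good to about 2 mm. A picture is of the moment at which its call begins: read the wrist's pose just before it. camera_params takes no time and is no camera call; for the wrist camera it gives the pose at the moment of the call.
- bot.close_job(): hands the job in; it is judged then, once.
The state is a dict: "time": time; "q": joint angles; "dq": joint speeds; "joint_torque": joint torques, N m; "position": TCP position; "tool_rot": TCP orientation; "ft_force": force on the tool from outside, world axes, zero at the start; "torque": the same for the moment, N m; "gripper_width": finger opening in m; "finger_force": force on a finger pad.
Only numpy, scipy, OpenCV 4.12 (cv2) and the standard library are available. Lean on these libraries where they do the work, as an engineer would, in place of code of your own. Each camera call takes 0.05 s, during which the arm holds its last target. There are 200 camera calls.

## Working session

There is one attempt and no reset: what is moved stays moved. The work goes in short steps, Python scripts to look and compute and a shell command to move; the robot and the scene stay as the last step left them, time stands still between calls to the robot, and variables do not carry over. Pictures are saved under pics/ and viewed, at most 14 in all, crops included, and the job is handed in when it is done.

```bash
ls; mkdir -p pics; python3 - <<'E'
from workcell import bot
import cv2
o=bot.get_obs();print(o['time'],o['position'],o['tool_rot'],o['gripper_width'])
for n in("scene","top"):
    im=bot.camera(n);cv2.imwrite(f'pics/{n}0.png',im[:,:,::-1]);print(n,bot.camera_params(n))
print(bot.camera_params('wrist'))
E
```

```text
pics
0.0 [0.17357641 0.54791697 0.23069301] [ 1.52800314e-01  9.88256897e-01 -5.85268627e-04 -1.66303195e-04] 0.08549762935607635
scene {'vertical_fov': 56.47767968789385, 'cx': 319.83328865710774, 'cy': 200.9671176478494, 'k1': 0.0025350667756629283, 'eye': array([0.93321706, 0.39441438, 0.93891166]), 'orientation': array([ 0.40705001,  0.87254522, -0.24802577, -0.10704365])}
top {'vertical_fov': 54.61455124047588, 'cx': 316.57702361896634, 'cy': 204.08042203081783, 'k1': 0.029968394737048907, 'eye': array([0.4738036 , 0.04703458, 1.1340579 ]), 'orientation': array([ 0.71216474, -0.70141642,  0.02099551, -0.01988945])}
{'vertical_fov': 63.90063087102932, 'cx': 318.070393998903, 'cy': 203.80857472577966, 'k1': -0.016272562855158466, 'eye': array([0.09913243, 0.57195159, 0.37401364]), 'orientation': array([0.79736948, 0.58392631, 0.08918778, 0.12360223])}
```

View pics/top0.png

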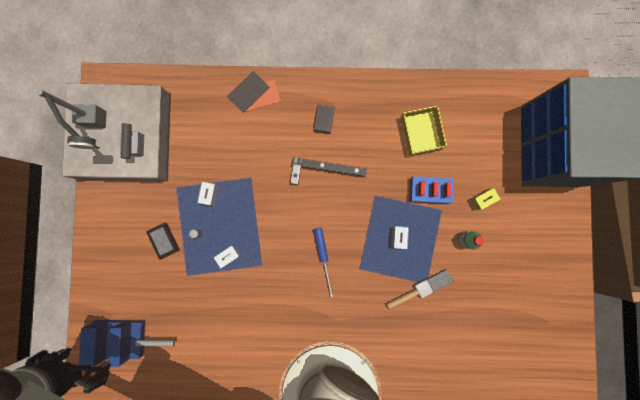

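View pics/scene0.png

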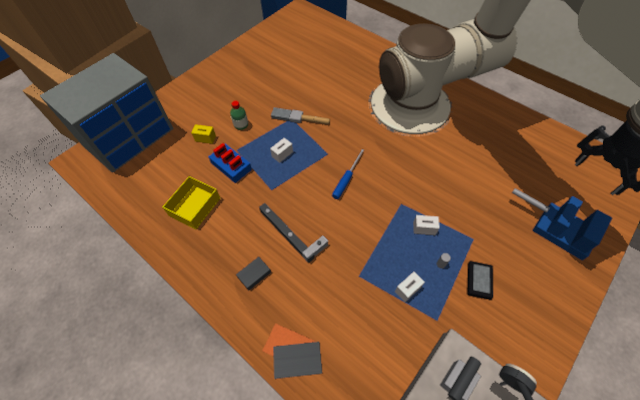

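The top view shows three white blocks at (206,194), (226,257) and (401,237), with the plug at (195,233) between the left two. The fence corner is near (297,165) and the rail runs to (366,172). The rack is at (432,190) and the yellow look-alike at (487,198). The scene view agrees. Next I'll measure these.

```bash
cat > h.py <<'E'
from workcell import bot
import numpy as np, cv2
from scipy.spatial.transform import Rotation as R
def P(name):
    p=bot.camera_params(name); f=200/np.tan(np.radians(p['vertical_fov']/2))
    return dict(K=np.array([[f,0,p['cx']],[0,f,p['cy']],[0,0,1]]),d=np.array([p['k1'],0,0,0]),e=np.array(p['eye']),R=R.from_quat(p['orientation']).as_matrix())
def cast(c,px,z):
    u=cv2.undistortPoints(np.array(px,float).reshape(-1,1,2),c['K'],c['d']).reshape(-1,2)
    v=np.c_[u,np.ones(len(u))]@c['R'].T
    return c['e']+v*((z-c['e'][2])/v[:,2])[:,None]
def proj(c,X):
    X=(np.array(X,float).reshape(-1,3)-c['e'])@c['R']
    return cv2.projectPoints(X,np.zeros(3),np.zeros(3),c['K'],c['d'])[0].reshape(-1,2)
def blobs(m,a0,a1):
    cs=cv2.findContours(m.astype(np.uint8),cv2.RETR_EXTERNAL,cv2.CHAIN_APPROX_NONE)[0]
    return [k.reshape(-1,2) for k in cs if a0<cv2.contourArea(k)<a1]
def rect(c,k,z):
    "metric min rect of contour on plane z: centre, long, short, angle of the long side in (-90,90]"
    X=cast(c,k,z)[:,:2]*1000
    (x,y),(w,h),a=cv2.minAreaRect(X.astype(np.float32))
    if w<h: w,h,a=h,w,a+90
    return round(x,1),round(y,1),round(w,1),round(h,1),round((a+90)%180-90,1)
def hsv(im): return cv2.cvtColor(im,cv2.COLOR_RGB2HSV).astype(int)
E
python3 - <<'E'
from h import *
for n in('top','scene'):
    c=P(n);im=cv2.imread(f'pics/{n}0.png')[:,:,::-1].copy();H=hsv(im);h,s,v=H[...,0],H[...,1],H[...,2]
    for nm,m,z,a in(('white',(s<40)&(v>205),.042,(60,900)),('red',((h<6)|(h>172))&(s>170)&(v>110),.066,(20,400)),('rack',(h>100)&(h<125)&(s>150)&(v>110),.034,(150,2500)),('yel',(h>22)&(h<34)&(s>150)&(v>120),.042,(60,3000))):
        for k in blobs(m,*a): print(n,nm,k.mean(0).round(),rect(c,k,z))
    cv2.imwrite(f'pics/{n}z.png',cv2.resize(im[140:200,270:390,::-1] if n=='top' else im[190:270,230:350,::-1],None,fx=5,fy=5,interpolation=cv2.INTER_CUBIC))
E
```

```text
top white [331. 364.] (93.5, -7.9, 242.0, 104.5, 85.1)
top white [424. 288.] (306.8, -255.6, 32.9, 32.4, 27.2)
top white [226. 256.] (386.1, 297.4, 57.6, 34.8, -56.6)
top white [401. 237.] (446.8, -192.5, 58.7, 33.6, 0.0)
top white [206. 193.] (564.1, 358.5, 58.3, 34.2, -9.5)
top red [479. 240.] (442.7, -399.7, 21.9, 19.1, -89.0)
scene white [410. 284.] (565.1, 359.2, 54.8, 31.1, -10.1)
scene white [427. 221.] (386.6, 297.7, 54.8, 30.8, -50.4)
scene white [281. 146.] (449.2, -191.9, 52.9, 28.3, -2.9)
scene red [234. 160.] (588.6, -246.6, 37.3, 13.5, -1.5)
scene red [226. 154.] (588.3, -282.8, 37.7, 13.3, -2.7)
scene red [219. 147.] (585.7, -317.5, 38.2, 11.4, -2.3)
scene red [235. 103.] (426.3, -416.4, 21.0, 18.3, -50.6)
scene rack [230. 164.] (585.4, -282.4, 113.3, 72.5, 87.9)
scene yel [189. 197.] (754.5, -262.7, 122.9, 101.5, 12.3)
scene yel [202. 130.] (562.7, -433.6, 61.0, 38.8, -59.7)
```

View pics/topz.png

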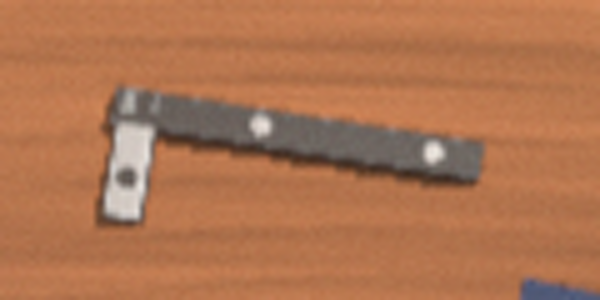

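The zoomed crop shows the stop, bright, on the left and the dark rail. The inside corner is at about crop (155,128), or picture (301,165.5), with the rail front edge running to about (365,176). I'll set up the move helper and hover over the fence with the wrist camera.

```bash
cat >> h.py <<'E'
def yaw(): # yaw of the tool y axis against world y (deg)
    m=R.from_quat(bot.get_obs()['tool_rot']).as_matrix(); return -np.degrees(np.arctan2(m[0,1],m[1,1]))
def go(x,y,z,a=None):
    "units (of 40 mm / 10 deg): turn rz first, then shift tx ty tz in the turned frame; x y z in mm, a deg"
    o=bot.get_obs(); p=np.array(o['position'])*1000; b=yaw(); a=b if a is None else a
    t=np.radians(a); d=np.array([x,y,z])-p
    ty=np.array([-np.sin(t),np.cos(t),0]); tz=np.array([0,0,-1]); tx=np.cross(ty,tz)
    m=R.from_quat(o['tool_rot']).as_matrix()
    print('rz %.3f | tx %.3f ty %.3f tz %.3f'%(-((a-b+180)%360-180)/10,*(np.array([d@tx,d@ty,d@tz])/40)),'| at',p.round(1),'yaw %.2f tilt'%b,(m[:2,2]*57.3).round(2),'t',round(o['time'],2),'F',np.round(o['ft_force'],1),'w',round(o['gripper_width']*1000,1))
def wrist(fn=None):
    c=P('wrist'); im=bot.camera('wrist')
    if fn: cv2.imwrite(f'pics/{fn}.png',im[:,:,::-1])
    return c,im
E
python3 - <<'E'
from h import *
c=P('top');print((cast(c,[[301,165.5],[365,176.5]],.03)*1000).round())
print(tuple(yaw() for _ in'1'))
go(600,30,300,-9)
E
```

```text
[[648.  92.  30.]
 [619. -92.  30.]]
(np.float64(-17.578790865939375),)
rz -0.858 | tx -12.555 ty -11.122 tz -1.731 | at [173.6 547.9 230.8] yaw -17.58 tilt [-0.03 -0.06] t 0.1 F [0.9 0.7 0.8] w 84.9
```

```bash
python3 -m handwheel '[[0,0,0,-0.8,0,0,-0.86],[0,-1,-0.9,-0.8,0,0,0],[0,-1,-0.9,0,0,0,0],[0,-1,-0.9,0,0,0,0],[0,-1,-0.9,0,0,0,0],[0,-1,-0.9,0,0,0,0],[0,-1,-0.9,0,0,0,0],[0,-1,-0.9,0,0,0,0],[0,-1,-0.9,0,0,0,0],[0,-1,-0.9,0,0,0,0],[0,-1,-0.9,0,0,0,0],[0,-1,-0.9,0,0,0,0]]'
python3 - <<'E'
from h import *
c,im=wrist('w1'); go(580,50,290,-9)
E
```

```text
time: 1.6
position: [0.5472, 0.0868, 0.295]
tool_rot: [0.078, 0.997, -0.0, -0.0]
ft_force: [0.4, 0.2, -0.1]
gripper_width: 0.0853
finger_force: 0.0
rz -0.014 | tx -0.864 ty -0.683 tz 0.100 | at [550.1  82.4 294. ] yaw -9.14 tilt [-0.04 -0.11] t 1.65 F [ 0.9 -5.3 -3.2] w 85.5
```

View pics/w1.png

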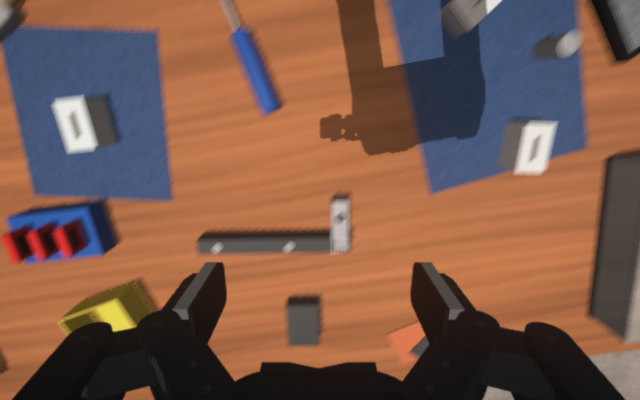

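The wrist view shows the corner at (332,240), the rail running left to (200,245), the fingers at the bottom, and the blocks at (75,125) and (532,148). I'll move closer to measure the fence accurately.

```bash
python3 - <<'E'
from h import *
c=P('wrist');o=bot.get_obs();p=np.array(o['position'])
print('centre hits',((cast(c,[[320,200],[320,260]],.03)-p)*1000).round(), ((c['e']-p)*1000).round(), c['R'][:,2].round(3))
print((cast(c,[[332,233],[332,250],[200,236]],.03)*1000).round())
go(590,50,180,-9)
E
```

```text
centre hits [[  45.   -5. -264.]
 [ 132.  -19. -264.]] [-77.  13. 143.] [ 0.297 -0.051 -0.954]
[[644.  86.  30.]
 [670.  82.  30.]
 [620. -95.  30.]]
rz -0.014 | tx -1.111 ty -0.644 tz 2.850 | at [550.1  82.4 294. ] yaw -9.14 tilt [-0.04 -0.11] t 1.65 F [ 0.9 -5.3 -3.2] w 85.5
```

```bash
python3 -m handwheel '[[0,-0.6,-0.4,0.8,0,0,0],[0,-0.6,-0.4,0.8,0,0,0],[0,-0.3,0,0.75,0,0,0],[0,0,0,0,0,0,0],[0,0,0,0,0,0,0]]'
python3 - <<'E'
from h import *
c,im=wrist('w2'); go(590,50,180,-9)
E
```

```text
time: 2.28
position: [0.6006, 0.0477, 0.2025]
tool_rot: [0.078, 0.997, -0.0, 0.0]
ft_force: [-0.4, -0.2, -0.0]
gripper_width: 0.0855
finger_force: 0.0
rz 0.005 | tx 0.273 ty 0.014 tz 0.573 | at [600.7  47.8 202.9] yaw -8.95 tilt [ 0.1  -0.01] t 2.33 F [-0.2  0.4  0.2] w 85.7
```

View pics/w2.png

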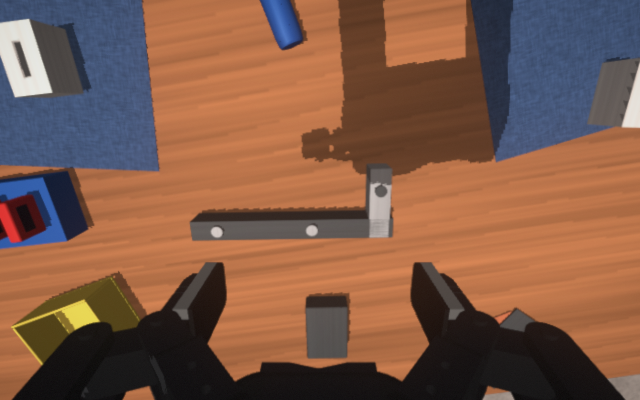

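The corner is at about (367,220). The rail's dark front face spans roughly rows 211-220 above its lighter top, and the stop's left face is at col ~367. I'll get the edges to sub-pixel.

```bash
python3 - <<'E'
from h import *
im=cv2.imread('pics/w2.png');g=im.astype(float).mean(2)
print('rail col 260',g[204:246,258:263].mean(1).round().astype(int))
print('stop rows 200-204',g[200:205,356:400].mean(0).round().astype(int))
print('rgb',im[202,358:376,::-1].tolist())
print('end',g[222:232,184:200].mean(0).round().astype(int))
E
```

```text
rail col 260 [123 124 126 125 115  89  73  63  50  42  42  41  42  42  42  44  59  85
  93  93  92  93  94  95  95  94  94  94  92  92  92  92  91  90  92 107
 131 140 139 136 133 131]
stop rows 200-204 [134 134 134 134 134 134 134 133 127 104  77  74  80 133 180 191 193 193
 192 190 188 185 184 186 186 186 186 186 184 184 182 180 179 177 155 127
 128 129 129 128 129 128 128 128]
rgb [[200, 125, 80], [199, 125, 80], [200, 126, 81], [199, 125, 80], [199, 125, 80], [198, 124, 79], [185, 117, 77], [143, 97, 72], [90, 75, 70], [81, 73, 70], [86, 78, 75], [139, 130, 127], [188, 178, 174], [198, 189, 184], [201, 191, 186], [202, 191, 187], [200, 190, 186], [198, 188, 183]]
end [128 129 129 129 129 123 105  94  93  93  92  93  93  93  92  93]
```

```bash
cat >> h.py <<'E'
def fence(c,im,show=True):
    "corner and yaw from the top edges (z=.03) seen in wrist picture w2"
    g=cv2.cvtColor(im,cv2.COLOR_RGB2GRAY).astype(float)
    gy=np.gradient(cv2.GaussianBlur(g,(3,3),0),axis=0);gx=np.gradient(cv2.GaussianBlur(g,(3,3),0),axis=1)
    def peak(v,o):
        i=np.clip(v.argmax(),1,len(v)-2);a,b,d=v[i-1],v[i],v[i+1];return o+i+.5*(a-d)/(a-2*b+d)
    r=np.array([[u,peak(gy[216:227,u],216)] for u in range(230,345,3)])
    s=np.array([[peak(gx[v,364:375],364),v] for v in range(182,212,2)])
    A,B=cast(c,r,.03)[:,:2]*1000,cast(c,s,.03)[:,:2]*1000
    L=[cv2.fitLine(k.astype(np.float32),cv2.DIST_HUBER,0,.01,.01).ravel() for k in(A,B)]
    (a,b,x,y),(d,e,X,Y)=L
    t=np.linalg.solve([[a,-d],[b,-e]],[X-x,Y-y])
    print('corner',x+a*t[0],y+b*t[0],'rail yaw',-np.degrees(np.arctan(a/b)),'stop yaw',np.degrees(np.arctan(e/d)))
E
python3 - <<'E'
from h import *
c=P('wrist');im=cv2.imread('pics/w2.png')[:,:,::-1].copy();fence(c,im)
# blocks seen by wrist: rect of tops
print((cast(c,[[190.6,227],[391,227]],.03)*1000).round(1))
E
```

```text
corner 646.56085 94.22354 rail yaw -7.8369503 stop yaw -8.053353
[[627.  -93.3  30. ]
 [660.  116.7  30. ]]
```

```bash
cat >> h.py <<'E'
C=np.array([646.6,94.2]);FY=np.radians(-7.9)
EX=np.array([np.cos(FY),np.sin(FY)]);EY=np.array([-np.sin(FY),np.cos(FY)])
def f2w(fx,fy): return C+fx*EX+fy*EY
def w2f(x,y): d=np.array([x,y])-C; return np.array([d@EX,d@EY])
def blocks(c,im,z=.042):
    H=hsv(im);m=(H[...,1]<40)&(H[...,2]>195)
    m=cv2.morphologyEx(m.astype(np.uint8),cv2.MORPH_OPEN,np.ones((3,3)))
    for k in blobs(m,60,60000):
        r=rect(c,k,z)
        if 45<r[2]<75 and 25<r[3]<45: print('block',r,'fence',w2f(*r[:2]).round(1),'px',k.mean(0).round())
E
python3 - <<'E'
from h import *
blocks(P('top'),bot.camera('top'));blocks(P('wrist'),bot.camera('wrist'))
go(564,359,150,-9.5)
E
```

```text
block (386.2, 297.1, 57.4, 34.9, -55.3) fence [-285.8  165.2] px [226. 256.]
block (446.8, -192.5, 58.8, 33.6, 0.0) fence [-158.5 -311.4] px [401. 237.]
block (563.7, 358.6, 57.5, 34.2, -9.5) fence [-118.5  250.5] px [206. 193.]
block (444.7, -193.1, 59.8, 35.5, -3.1) fence [-160.5 -312.3] px [23. 58.]
rz 0.055 | tx 2.190 ty 7.524 tz 1.321 | at [600.7  47.7 202.8] yaw -8.95 tilt [ 0.12 -0.01] t 2.42 F [-0.5  0.2 -0. ] w 85.0
```

```bash
python3 -m handwheel '[[0,0.27,0.94,0,0,0,0.05],[0,0.27,0.94,0,0,0,0],[0,0.27,0.94,0,0,0,0],[0,0.27,0.94,0,0,0,0],[0,0.27,0.94,0,0,0,0],[0,0.27,0.94,0,0,0,0],[0,0.27,0.94,0.6,0,0,0],[0,0.28,0.94,0.7,0,0,0],[0,0,0,0,0,0,0],[0,0,0,0,0,0,0]]' 40
python3 - <<'E'
from h import *
c,im=wrist('w3');blocks(c,im)
go(564,359,10,-9.5)
E
```

```text
time: 3.68
position: [0.5644, 0.3583, 0.1504]
tool_rot: [0.082, 0.997, 0.0, 0.001]
ft_force: [-0.3, 0.5, 0.1]
gripper_width: 0.0855
finger_force: 0.0
rz 0.001 | tx 0.022 ty 0.024 tz 3.517 | at [564.7 357.9 150.7] yaw -9.49 tilt [0.09 0.03] t 3.73 F [-0.4 -0.2 -0.5] w 85.6
```

```bash
python3 -m handwheel '[[0,0,0,0.8,0,0,0],[0,0,0,0.8,0,0,0],[0,0,0,0.8,0,0,0],[0,0,0,0.6,0,0,0],[0,0,0,0.45,0,0,0],[1,0,0,0,0,0,0],[1,0,0,0,0,0,0],[1,0,0,0,0,0,0],[1,0,0,0,0,0,0],[1,0,0,0,0,0,0],[1,0,0,0,0,0,0],[1,0,0,0,0,0,0]]' 40
python3 - <<'E'
from h import *
go(*f2w(-40,-43),100,-7.9)
im=cv2.imread('pics/w3.png')[:,:,::-1].copy();H=hsv(im);m=(H[...,1]<40)&(H[...,2]>195)
for k in blobs(m,1000,90000): print(k.mean(0),rect(P('wrist'),k,.042))
E
```

```text
time: 5.22
position: [0.5649, 0.3586, 0.0126]
tool_rot: [0.083, 0.997, 0.0, 0.001]
ft_force: [0.3, 0.2, 6.6]
gripper_width: 0.035
finger_force: 41.2
rz -0.158 | tx -1.932 ty -7.342 tz -2.184 | at [564.9 358.6  12.6] yaw -9.48 tilt [0.11 0.04] t 5.22 F [0.3 0.2 6.6] w 35.0
[569.70461538 260.47076923] (569.4, 460.7, 60.3, 48.1, -88.7)
[318.27586207 211.2955665 ] (526.0, 365.5, 17.0, 16.4, -9.5)
```

```bash
python3 -m handwheel '[[1,0,0,-0.8,0,0,0],[1,0,0,-0.8,0,0,0],[1,0,0,-0.6,0,0,-0.16],[1,-0.24,-0.92,0,0,0,0],[1,-0.24,-0.92,0,0,0,0],[1,-0.24,-0.92,0,0,0,0],[1,-0.24,-0.92,0,0,0,0],[1,-0.24,-0.92,0,0,0,0],[1,-0.24,-0.92,0,0,0,0],[1,-0.24,-0.91,0,0,0,0],[1,-0.24,-0.91,0,0,0,0],[1,0,0,0,0,0,0]]'
python3 - <<'E'
from h import *
c,im=wrist();blocks(P('top'),bot.camera('top'))
go(*f2w(-40,-43),12,-7.9)
E
```

```text
time: 6.72
position: [0.6004, 0.0547, 0.0996]
tool_rot: [0.07, 0.998, -0.0, 0.0]
ft_force: [0.5, 1.8, -2.3]
gripper_width: 0.0354
finger_force: 41.1
block (386.2, 297.0, 57.4, 35.0, -55.3) fence [-285.8  165.1] px [226. 256.]
block (446.8, -192.5, 58.8, 33.6, 0.0) fence [-158.5 -311.4] px [401. 237.]
rz -0.002 | tx -0.023 ty 0.009 tz 2.188 | at [600.1  56.9  99.5] yaw -7.92 tilt [0.01 0.  ] t 6.83 F [-0.2  0.4 -2.5] w 35.3
```

```bash
python3 -m handwheel '[[1,0,0,0.8,0,0,0],[1,0,0,0.8,0,0,0],[1,0,0,0.4,0,0,0],[1,0,0,0.15,0,0,0],[1,0,0,0,0,0,0],[1,-0.1,0,0,0,0,0],[1,-0.08,0,0,0,0,0],[1,0,0,0,0,0,0]]'
python3 - <<'E'
from h import *
go(*f2w(-30,-43),13,-7.9)
E
```

```text
time: 7.82
position: [0.6076, 0.0559, 0.0135]
tool_rot: [0.069, 0.998, -0.0, 0.0]
ft_force: [-0.7, -0.5, -2.9]
gripper_width: 0.0352
finger_force: 41.1
rz 0.002 | tx -0.083 ty 0.008 tz 0.013 | at [607.6  55.9  13.5] yaw -7.88 tilt [ 0.03 -0.01] t 7.83 F [-0.7 -0.5 -2.9] w 35.2
```

```bash
python3 -m handwheel '[[1,-0.04,0,0,0,0,0],[1,-0.04,0,0,0,0,0],[1,0,0,0,0,0,0]]'
python3 -m handwheel '[[1,-0.03,0,0,0,0,0],[1,0,0,0,0,0,0]]'
```

```text
time: 8.2
position: [0.6104, 0.0555, 0.0132]
tool_rot: [0.069, 0.998, -0.0, -0.0]
ft_force: [0.4, -0.6, -2.6]
gripper_width: 0.0354
finger_force: 41.1
time: 8.45
position: [0.6116, 0.0554, 0.0132]
tool_rot: [0.069, 0.998, -0.0, 0.0]
ft_force: [0.6, 0.2, -3.9]
gripper_width: 0.0354
finger_force: 41.1
```

```bash
python3 -m handwheel '[[1,-0.04,0,0,0,0,0],[1,0,0,0,0,0,0]]'
python3 -m handwheel '[[1,-0.04,0,0,0,0,0],[1,0,0,0,0,0,0]]'
```

```text
time: 8.7
position: [0.6133, 0.0551, 0.0133]
tool_rot: [0.069, 0.998, -0.0, 0.0]
ft_force: [-0.9, 0.1, -3.0]
gripper_width: 0.0353
finger_force: 41.1
time: 8.95
position: [0.6141, 0.055, 0.0131]
tool_rot: [0.069, 0.998, -0.0, -0.001]
ft_force: [-6.7, -0.9, -0.4]
gripper_width: 0.0353
finger_force: 41.4
```

```bash
python3 -m handwheel '[[1,-0.04,0,0,0,0,0],[1,0,0,0,0,0,0],[0.4,0,0,0,0,0,0],[0.4,0,0,0,0,0,0],[0.4,0,0,0,0,0,0]]'
python3 - <<'E'
from h import *
go(*f2w(-30,-43),13,-7.9); print(w2f(*bot.get_obs()['position'][:2]*1000))
E
```

```text
time: 9.57
position: [0.6166, 0.0547, 0.0134]
tool_rot: [0.069, 0.998, -0.0, 0.0]
ft_force: [0.6, -0.6, 0.3]
gripper_width: 0.051
finger_force: 0.0
rz 0.002 | tx 0.142 ty 0.006 tz 0.010 | at [616.6  54.7  13.4] yaw -7.88 tilt [ 0.03 -0.01] t 9.57 F [ 0.6 -0.6  0.3] w 51.0
[-24.30547004 -43.24503647]
```

```bash
python3 -m handwheel '[[0.4,0,0,-0.8,0,0,0],[0.4,0,0,-0.6,0,0,0],[1,0.14,-0.5,0,0,0,0],[1,0,-0.65,0,0,0,0],[1,0,0,0,0,0,0],[1,0,0,0,0,0,0],[1,0,0,0.8,0,0,0],[1,0,0,0.6,0,0,0],[1,0,0,0,0,0,0]]'
python3 - <<'E'
from h import *
print(w2f(*bot.get_obs()['position'][:2]*1000));blocks(P('top'),bot.camera('top'))
E
```

```text
time: 10.7
position: [0.6033, 0.0105, 0.0114]
tool_rot: [0.068, 0.998, 0.0, -0.002]
ft_force: [0.4, -0.4, 1.2]
gripper_width: -0.0001
finger_force: 0.0
[-31.38867932 -88.89418919]
block (386.3, 297.0, 58.8, 35.0, -55.4) fence [-285.7  165.1] px [226. 256.]
block (446.8, -192.5, 58.8, 33.6, 0.0) fence [-158.5 -311.4] px [401. 237.]
block (450.5, -81.7, 53.3, 30.9, 0.4) fence [-170.1 -201.2] px [361. 236.]
block (470.6, 110.5, 51.8, 30.0, -6.1) fence [-176.6   -8. ] px [293. 227.]
```

```bash
python3 -m handwheel '[[1,0,0.2,0,0,0,0],[1,0,0.15,0,0,0,0],[1,0,0.12,0,0,0,0],[1,0,0.12,0,0,0,0],[1,0,0.12,0,0,0,0],[1,0,0.12,0,0,0,0],[1,0,0,0,0,0,0]]'
python3 -m handwheel '[[1,0,0.05,0,0,0,0],[1,0,0,0,0,0,0]]'
python3 -m handwheel '[[1,0,0.05,0,0,0,0],[1,0,0,0,0,0,0]]'
python3 -m handwheel '[[1,0,0.05,0,0,0,0],[1,0,0,0,0,0,0]]'
python3 - <<'E'
from h import *
print(w2f(*bot.get_obs()['position'][:2]*1000))
E
```

```text
time: 11.62
position: [0.609, 0.0433, 0.0131]
tool_rot: [0.069, 0.998, 0.0, -0.0]
ft_force: [0.5, -0.1, 0.0]
gripper_width: -0.0
finger_force: 0.0
time: 11.88
position: [0.6092, 0.0448, 0.0131]
tool_rot: [0.069, 0.998, -0.0, -0.0]
ft_force: [0.2, -0.5, -0.4]
gripper_width: -0.0003
finger_force: 0.4
time: 12.12
position: [0.6096, 0.0469, 0.0132]
tool_rot: [0.069, 0.998, -0.0, -0.0]
ft_force: [0.6, -2.0, 0.3]
gripper_width: 0.0001
finger_force: 0.6
time: 12.38
position: [0.6098, 0.0487, 0.0132]
tool_rot: [0.069, 0.998, -0.0, -0.0]
ft_force: [0.1, -3.0, 1.1]
gripper_width: -0.0003
finger_force: 1.7
[-30.165633   -50.13195763]
```

```bash
for i in 1 2 3; do python3 -m handwheel '[[1,0,0.04,0,0,0,0],[1,0,0,0,0,0,0]]' | egrep 'posi|ft_'; done
```

```text
position: [0.6099, 0.0489, 0.0133]
ft_force: [-4.6, -15.7, 4.0]
position: [0.6099, 0.0491, 0.0134]
ft_force: [-8.0, -28.3, 5.5]
position: [0.6099, 0.0492, 0.0135]
ft_force: [-11.5, -42.3, 9.7]
```

```bash
python3 -m handwheel '[[1,0,-0.2,0,0,0,0],[1,0,0,-0.8,0,0,0],[1,0,0,-0.8,0,0,0],[1,0.8,0.3,0,0,0,0],[1,0.85,0.5,0,0,0,0],[1,0,0,0,0,0,0],[1,0,0,0.8,0,0,0],[1,0,0,0.8,0,0,0],[1,-0.3,0,0,0,0,0],[1,-0.1,0,0,0,0,0],[1,0,0,0,0,0,0]]'
for i in 1 2 3 ; do python3 -m handwheel '[[1,-0.04,0,0,0,0,0],[1,0,0,0,0,0,0]]' | egrep 'posi|ft_'; done
python3 - <<'E'
from h import *
print(w2f(*bot.get_obs()['position'][:2]*1000))
E
```

```text
time: 14.5
position: [0.5655, 0.084, 0.0145]
tool_rot: [0.069, 0.998, 0.0, 0.001]
ft_force: [0.0, -0.2, 0.7]
gripper_width: -0.0001
finger_force: 0.0
position: [0.566, 0.0839, 0.0137]
ft_force: [0.7, -0.1, 0.0]
position: [0.5675, 0.0837, 0.0133]
ft_force: [0.8, 0.6, 0.9]
position: [0.5691, 0.0835, 0.0132]
ft_force: [0.3, -0.1, 0.6]
[-75.27118925 -21.27123156]
```

```bash
for i in 1 2 3 4 5 6; do python3 -m handwheel '[[1,-0.03,0,0,0,0,0],[1,0,0,0,0,0,0]]' | egrep 'posi|ft_'; done
python3 - <<'E'
from h import *
print(w2f(*bot.get_obs()['position'][:2]*1000))
E
```

```text
position: [0.5703, 0.0833, 0.0132]
ft_force: [0.5, -0.1, 0.3]
position: [0.5715, 0.0831, 0.0132]
ft_force: [0.2, -0.4, -0.0]
position: [0.5727, 0.083, 0.0132]
ft_force: [0.5, 0.5, 0.3]
position: [0.5738, 0.0829, 0.0132]
ft_force: [-1.1, -0.4, -0.3]
position: [0.5738, 0.0828, 0.0131]
ft_force: [-11.4, 1.3, 7.7]
position: [0.5739, 0.0829, 0.0131]
ft_force: [-23.7, 1.1, 15.9]
[-70.49031225 -21.2343887 ]
```

```bash
python3 - <<'E'
from h import *
print((cast(P('top'),[[195,233]],.05)*1000).round(),np.round(bot.get_obs()['q'],2))
go(386.5,297.3,160,-55.4)
E
```

```text
[[451. 383.  50.]] [ 0.01  0.33  1.68  0.    1.14 -1.42]
rz 4.754 | tx 7.073 ty -0.811 tz -3.672 | at [573.9  82.9  13.1] yaw -7.86 tilt [-0.3   0.01] t 16.75 F [-23.7   1.1  15.9] w -0.2
```

```bash
python3 -m handwheel '[[1,0.3,0,0,0,0,0],[0,0,0,-0.9,0,0,0],[0,0,0,-0.9,0,0,0],[0,0,0,-0.9,0,0,0.95],[0,0,0,-0.9,0,0,0.95],[0,0,0,0,0,0,0.95],[0,0,0,0,0,0,0.95],[0,0,0,0,0,0,0.95],[0,0,0,0,0,0,0]]'
python3 - <<'E'
from h import *
blocks(P('top'),bot.camera('top'))
go(386.5,297.3,150,-55.4)
E
```

```text
time: 17.88
position: [0.5642, 0.0842, 0.1572]
tool_rot: [0.464, 0.886, -0.0, 0.0]
ft_force: [0.9, 1.0, -0.1]
gripper_width: 0.0857
finger_force: 0.0
block (386.2, 297.0, 57.4, 35.0, -55.3) fence [-285.8  165.1] px [226. 257.]
block (446.8, -192.5, 58.7, 33.6, 0.0) fence [-158.5 -311.4] px [401. 237.]
rz 0.024 | tx 6.908 ty -0.630 tz 0.180 | at [564.2  84.2 157.2] yaw -55.16 tilt [ 0.01 -0.01] t 17.93 F [0.3 0.3 0.1] w 85.2
```

```bash
python3 -m handwheel '[[0,0.987,-0.09,0,0,0,0.02],[0,0.987,-0.09,0,0,0,0],[0,0.987,-0.09,0,0,0,0],[0,0.987,-0.09,0,0,0,0],[0,0.987,-0.09,0,0,0,0],[0,0.987,-0.09,0,0,0,0],[0,0.987,-0.09,0,0,0,0],[0,0,0,0.9,0,0,0],[0,0,0,0.9,0,0,0],[0,0,0,0,0,0,0]]'
python3 - <<'E'
from h import *
go(386.5,297.3,11,-55.4)
E
```

```text
time: 19.18
position: [0.3859, 0.2972, 0.0835]
tool_rot: [0.465, 0.885, -0.002, -0.001]
ft_force: [-0.7, -0.4, 1.2]
gripper_width: 0.0852
finger_force: 0.0
rz 0.002 | tx -0.006 ty 0.014 tz 1.812 | at [385.9 297.2  83.5] yaw -55.38 tilt [-0.2  -0.12] t 19.18 F [-0.7 -0.4  1.2] w 85.2
```

```bash
python3 -m handwheel '[[0,0,0,0.7,0,0,0],[0,0,0,0.7,0,0,0],[0,0,0,0.37,0,0,0],[1,0,0,0,0,0,0],[1,0,0,0,0,0,0],[1,0,0,0,0,0,0],[1,0,0,0,0,0,0],[1,0,0,0,0,0,0],[1,0,0,-0.8,0,0,0],[1,0,0,-0.8,0,0,0],[1,0,0,-0.7,0,0,0],[1,0,0,0,0,0,0]]' 40
python3 -m handwheel '[[1,0,0,0,0,0,-0.95],[1,0,0,0,0,0,-0.95],[1,0,0,0,0,0,-0.95],[1,0,0,0,0,0,-0.95],[1,0,0,0,0,0,-0.95],[1,0,0,0,0,0,0]]'
python3 - <<'E'
from h import *
go(*f2w(-42,-79),100,-7.9)
E
```

```text
time: 20.68
position: [0.3881, 0.2983, 0.1086]
tool_rot: [0.466, 0.885, 0.002, 0.001]
ft_force: [0.8, 0.0, -3.7]
gripper_width: 0.0349
finger_force: 41.8
time: 21.42
position: [0.3868, 0.2976, 0.1054]
tool_rot: [0.071, 0.997, -0.0, -0.001]
ft_force: [-0.2, -0.1, -2.8]
gripper_width: 0.0356
finger_force: 41.6
rz -0.022 | tx -6.083 ty -6.118 tz 0.136 | at [386.8 297.6 105.4] yaw -8.12 tilt [-0.07 -0.04] t 21.43 F [-0.2 -0.1 -2.8] w 35.6
```

```bash
python3 -m handwheel '[[1,-0.869,-0.874,0,0,0,-0.02],[1,-0.869,-0.874,0,0,0,0],[1,-0.869,-0.874,0,0,0,0],[1,-0.869,-0.874,0,0,0,0],[1,-0.869,-0.874,0,0,0,0],[1,-0.869,-0.874,0,0,0,0],[1,-0.869,-0.874,0,0,0,0],[1,0,0,0.6,0,0,0],[1,0,0,0,0,0,0],[1,0,0,0,0,0,0]]'
python3 - <<'E'
from h import *
go(*f2w(-42,-79),13,-7.9)
E
```

```text
time: 22.68
position: [0.5944, 0.0224, 0.0829]
tool_rot: [0.069, 0.998, -0.0, -0.0]
ft_force: [-0.8, -0.4, -2.4]
gripper_width: 0.0354
finger_force: 41.5
rz -0.005 | tx 0.004 ty -0.016 tz 1.746 | at [594.4  22.4  82.9] yaw -7.95 tilt [-0. -0.] t 22.68 F [-0.8 -0.4 -2.4] w 35.4
```

```bash
python3 -m handwheel '[[1,0,0,0.7,0,0,0],[1,0,0,0.7,0,0,0],[1,0,0,0.33,0,0,0],[1,0,0,0,0,0,0],[1,-0.1,0,0,0,0,0],[1,-0.08,0,0,0,0,0],[1,0,0,0,0,0,0]]'
for i in 1 2 3 4; do python3 -m handwheel '[[1,-0.035,0,0,0,0,0],[1,0,0,0,0,0,0]]' | egrep 'posi|ft_'; done
```

```text
time: 23.55
position: [0.6021, 0.0209, 0.0135]
tool_rot: [0.069, 0.998, -0.0, 0.0]
ft_force: [2.0, -0.9, 0.2]
gripper_width: 0.0354
finger_force: 45.4
position: [0.6031, 0.0207, 0.0135]
ft_force: [-2.2, 0.5, 3.2]
position: [0.6045, 0.0205, 0.0135]
ft_force: [-3.3, 0.1, 5.1]
position: [0.6059, 0.0203, 0.0135]
ft_force: [-3.6, 1.2, 5.2]
position: [0.6073, 0.0202, 0.0135]
ft_force: [-3.3, 0.8, 4.6]
```

```bash
for i in 1 2 3 4; do python3 -m handwheel '[[1,-0.035,0,0,0,0,0],[1,0,0,0,0,0,0]]' | egrep 'posi|ft_'; done
python3 - <<'E'
from h import *
print(w2f(*bot.get_obs()['position'][:2]*1000))
E
```

```text
position: [0.6085, 0.02, 0.0135]
ft_force: [-5.0, 0.7, 6.0]
position: [0.6085, 0.02, 0.0135]
ft_force: [-20.5, 2.2, 16.8]
position: [0.6085, 0.02, 0.0135]
ft_force: [-33.3, 2.8, 25.9]
position: [0.6089, 0.02, 0.0133]
ft_force: [-42.1, 3.9, 29.7]
[-27.11239809 -78.68260149]
```

```bash
python3 -m handwheel '[[0.4,0.1,0,0,0,0,0],[0.4,0,0,0,0,0,0],[0.4,0,0,0,0,0,0],[0.4,0,0,-0.8,0,0,0],[0.4,0,0,-0.6,0,0,0],[1,0.1,-0.5,0,0,0,0],[1,0,-0.62,0,0,0,0],[1,0,0,0,0,0,0],[1,0,0,0,0,0,0],[1,0,0,0.8,0,0,0],[1,0,0,0.6,0,0,0],[1,0,0,0,0,0,0]]'
python3 - <<'E'
from h import *
print(w2f(*bot.get_obs()['position'][:2]*1000))
E
```

```text
time: 27.05
position: [0.5975, -0.0232, 0.0114]
tool_rot: [0.068, 0.998, 0.0, -0.002]
ft_force: [-0.2, -0.6, 0.3]
gripper_width: 0.0001
finger_force: 0.0
[ -32.4423445  -123.07398529]
```

```bash
python3 -m handwheel '[[1,-0.03,0.2,0,0,0,0],[1,0,0.14,0,0,0,0],[1,0,0.12,0,0,0,0],[1,0,0.12,0,0,0,0],[1,0,0.12,0,0,0,0],[1,0,0.12,0,0,0,0],[1,0,0,0,0,0,0]]'
for i in 1 2 3 4 ; do python3 -m handwheel '[[1,0,0.04,0,0,0,0],[1,0,0,0,0,0,0]]' | egrep 'posi|ft_'; done
python3 - <<'E'
from h import *
print(w2f(*bot.get_obs()['position'][:2]*1000))
E
```

```text
time: 27.92
position: [0.6043, 0.0089, 0.0131]
tool_rot: [0.069, 0.998, 0.0, -0.0]
ft_force: [-0.4, 0.3, 0.4]
gripper_width: 0.0001
finger_force: 0.0
position: [0.6045, 0.01, 0.0131]
ft_force: [0.0, -0.6, -0.1]
position: [0.6048, 0.0116, 0.0132]
ft_force: [0.5, -2.0, -0.3]
position: [0.605, 0.013, 0.0132]
ft_force: [-0.6, -4.7, 0.9]
position: [0.605, 0.0132, 0.0132]
ft_force: [-3.2, -16.1, 2.5]
[-30.09160082 -85.92202988]
```

```bash
python3 -m handwheel '[[1,0,-0.2,0,0,0,0],[1,0,0,-0.8,0,0,0],[1,0,0,-0.8,0,0,0],[1,0.8,0.45,0,0,0,0],[1,0.75,0.5,0,0,0,0],[1,0,0,0,0,0,0],[1,0,0,0.8,0,0,0],[1,0,0,0.8,0,0,0],[1,-0.3,0,0,0,0,0],[1,-0.1,0,0,0,0,0],[1,-0.04,0,0,0,0,0],[1,0,0,0,0,0,0]]'
for i in 1 2 3 4; do python3 -m handwheel '[[1,-0.03,0,0,0,0,0],[1,0,0,0,0,0,0]]' | egrep 'posi|ft_'; done
python3 - <<'E'
from h import *
print(w2f(*bot.get_obs()['position'][:2]*1000))
E
```

```text
time: 30.42
position: [0.5658, 0.0505, 0.014]
tool_rot: [0.069, 0.998, -0.0, 0.001]
ft_force: [0.4, 0.8, 0.2]
gripper_width: -0.0002
finger_force: 0.0
position: [0.5666, 0.0504, 0.0134]
ft_force: [0.1, -0.5, 0.3]
position: [0.5678, 0.0502, 0.0133]
ft_force: [-0.5, -0.6, -0.3]
position: [0.5689, 0.0501, 0.0132]
ft_force: [0.5, 0.4, -0.3]
position: [0.5693, 0.0501, 0.0131]
ft_force: [-8.9, 1.3, 6.9]
[-70.53583906 -54.35321543]
```

```bash
python3 -m handwheel '[[1,0.3,0,0,0,0,0],[0,0,0,-0.9,0,0,0],[0,0,0,-0.9,0,0,-0.25],[0,0,0,-0.9,0,0,-0.25],[0,0,0,-0.9,0,0,0],[0,0,0,0,0,0,0]]'
python3 - <<'E'
from h import *
blocks(P('top'),bot.camera('top'))
blocks(*wrist('w4'))
go(446,-192.8,150,-2.5)
E
```

```text
time: 32.17
position: [0.559, 0.0516, 0.16]
tool_rot: [0.025, 1.0, -0.0, 0.002]
ft_force: [-0.5, 0.3, -0.0]
gripper_width: 0.0855
finger_force: 0.0
block (446.8, -192.5, 58.8, 33.6, 0.0) fence [-158.5 -311.4] px [401. 237.]
rz -0.038 | tx 2.527 ty -6.228 tz 0.174 | at [557.8  51.7 157. ] yaw -2.88 tilt [ 0.01 -0.  ] t 32.27 F [ 0.5 -0.5 -0.4] w 85.0
```

```bash
python3 -m handwheel '[[0,0.36,-0.89,0,0,0,-0.03],[0,0.36,-0.89,0,0,0,0],[0,0.36,-0.89,0,0,0,0],[0,0.36,-0.89,0,0,0,0],[0,0.36,-0.89,0,0,0,0],[0,0.36,-0.89,0,0,0,0],[0,0.36,-0.89,0,0,0,0],[0,0,0,0.9,0,0,0],[0,0,0,0.9,0,0,0],[0,0,0,0,0,0,0]]'
python3 - <<'E'
from h import *
wrist('w5')
go(446,-192.8,11,-2.5)
E
```

```text
time: 33.52
position: [0.4443, -0.1917, 0.0824]
tool_rot: [0.023, 1.0, 0.001, -0.003]
ft_force: [0.1, 0.1, 1.1]
gripper_width: 0.086
finger_force: 0.0
rz -0.008 | tx -0.016 ty -0.013 tz 1.835 | at [ 445.4 -192.3   84.4] yaw -2.58 tilt [-0.14  0.09] t 33.58 F [ 0.3 -0.   1.2] w 85.4
```

View pics/w5.png

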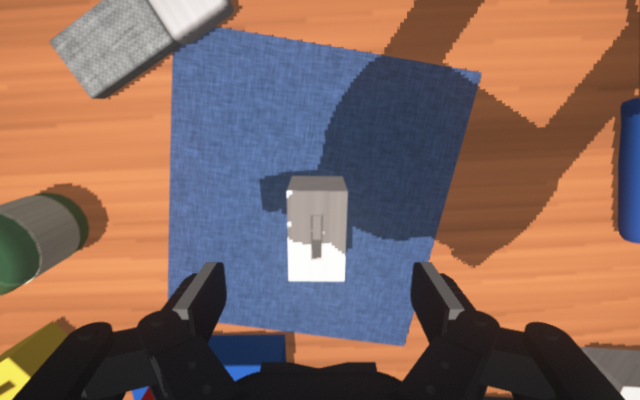

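The block sits squarely between the open fingers at (317,230), partly shadowed, with its slot upward. I'll grasp it.

```bash
python3 -m handwheel '[[0,0,0,0.7,0,0,0],[0,0,0,0.7,0,0,0],[0,0,0,0.4,0,0,0],[1,0,0,0,0,0,0],[1,0,0,0,0,0,0],[1,0,0,0,0,0,0],[1,0,0,0,0,0,0],[1,0,0,0,0,0,0],[1,0,0,-0.8,0,0,0],[1,0,0,-0.8,0,0,0.26],[1,0,0,-0.7,0,0,0.27],[1,0,0,0,0,0,0]]' 40
python3 - <<'E'
from h import *
blocks(P('top'),bot.camera('top'))
go(*f2w(-42,-115),100,-7.9)
E
```

```text
time: 35.08
position: [0.447, -0.1933, 0.1075]
tool_rot: [0.069, 0.998, -0.001, 0.002]
ft_force: [-0.5, 0.8, -2.2]
gripper_width: 0.0355
finger_force: 41.2
rz 0.006 | tx -2.921 ty 4.923 tz 0.149 | at [ 446.4 -192.9  105.9] yaw -7.84 tilt [ 0.08 -0.06] t 35.12 F [ 0.7  0.2 -2.2] w 35.9
```

```bash
python3 -m handwheel '[[1,-0.584,0.985,0,0,0,0],[1,-0.584,0.985,0,0,0,0],[1,-0.584,0.985,0,0,0,0],[1,-0.584,0.985,0,0,0,0],[1,-0.584,0.985,0,0,0,0],[1,0,0,0.6,0,0,0],[1,0,0,0,0,0,0],[1,0,0,0,0,0,0]]'
python3 - <<'E'
from h import *
go(*f2w(-42,-115),13.6,-7.9)
E
```

```text
time: 36.12
position: [0.5886, -0.014, 0.0813]
tool_rot: [0.069, 0.998, -0.0, -0.0]
ft_force: [0.5, 0.5, -1.9]
gripper_width: 0.0355
finger_force: 41.1
rz 0.001 | tx -0.015 ty 0.003 tz 1.693 | at [588.6 -14.   81.3] yaw -7.89 tilt [-0.03 -0.  ] t 36.12 F [ 0.5  0.5 -1.9] w 35.5
```

```bash
python3 -m handwheel '[[1,0,0,0.7,0,0,0],[1,0,0,0.7,0,0,0],[1,0,0,0.28,0,0,0],[1,0,0,0,0,0,0],[1,-0.1,0,0,0,0,0],[1,-0.09,0,0,0,0,0],[1,0,0,0,0,0,0]]'
for i in 1 2 3 4 5 6; do python3 -m handwheel '[[1,-0.035,0,0,0,0,0],[1,0,0,0,0,0,0]]' | egrep 'posi|ft_'; done
```

```text
time: 37.0
position: [0.5968, -0.0148, 0.0143]
tool_rot: [0.069, 0.998, -0.0, 0.0]
ft_force: [0.2, -0.4, -2.1]
gripper_width: 0.0353
finger_force: 42.7
position: [0.5978, -0.0148, 0.0141]
ft_force: [-0.4, -0.1, -2.6]
position: [0.5992, -0.0151, 0.014]
ft_force: [0.5, 0.2, -2.6]
position: [0.6006, -0.0153, 0.0141]
ft_force: [-0.9, -0.6, -2.4]
position: [0.602, -0.0155, 0.0141]
ft_force: [0.3, -0.4, -2.8]
position: [0.6024, -0.0155, 0.0138]
ft_force: [-7.8, 1.3, 0.9]
position: [0.6024, -0.0155, 0.0136]
ft_force: [-19.5, 2.5, 8.7]
```

Seated. I'll release, retreat, and push in y.

```bash
python3 -m handwheel '[[0.4,0.05,0,0,0,0,0],[0.4,0,0,0,0,0,0],[0.4,0,0,0,0,0,0],[0.4,0,0,-0.8,0,0,0],[0.4,0,0,-0.6,0,0,0],[1,0.1,-0.5,0,0,0,0],[1,0,-0.62,0,0,0,0],[1,0,0,0,0,0,0],[1,0,0,0,0,0,0],[1,0,0,0.8,0,0,0],[1,0,0,0.6,0,0,0],[1,0,0,0,0,0,0]]'
python3 -m handwheel '[[1,0,0.2,0,0,0,0],[1,0,0.14,0,0,0,0],[1,0,0.12,0,0,0,0],[1,0,0.12,0,0,0,0],[1,0,0.12,0,0,0,0],[1,0,0.1,0,0,0,0],[1,0,0,0,0,0,0]]'
for i in 1 2 3 4 ; do python3 -m handwheel '[[1,0,0.04,0,0,0,0],[1,0,0,0,0,0,0]]' | egrep 'posi|ft_'; done
python3 - <<'E'
from h import *
print(w2f(*bot.get_obs()['position'][:2]*1000))
E
```

```text
time: 40.0
position: [0.5915, -0.0587, 0.0123]
tool_rot: [0.068, 0.998, 0.0, -0.002]
ft_force: [0.2, -0.5, 0.3]
gripper_width: -0.0001
finger_force: 0.0
time: 40.88
position: [0.5969, -0.0273, 0.0139]
tool_rot: [0.069, 0.998, 0.0, -0.0]
ft_force: [1.0, -0.5, 0.2]
gripper_width: -0.0001
finger_force: 0.0
position: [0.5972, -0.0261, 0.014]
ft_force: [0.0, -0.5, 0.0]
position: [0.5974, -0.0245, 0.014]
ft_force: [-0.7, -1.2, -0.5]
position: [0.5977, -0.0228, 0.0141]
ft_force: [0.3, -2.0, 0.5]
position: [0.5978, -0.0222, 0.014]
ft_force: [-0.3, -10.4, -2.1]
[ -32.36597651 -122.01944791]
```

```bash
python3 -m handwheel '[[1,0,0.03,0,0,0,0],[1,0,-0.2,0,0,0,0],[1,0,0,-0.8,0,0,0],[1,0,0,-0.8,0,0,0],[1,0.8,0.45,0,0,0,0],[1,0.65,0.5,0,0,0,0],[1,0,0,0,0,0,0],[1,0,0,0.8,0,0,0],[1,0,0,0.8,0,0,0],[1,-0.3,0,0,0,0,0],[1,-0.08,0,0,0,0,0],[1,0,0,0,0,0,0]]'
for i in 1 2 3 4 5; do python3 -m handwheel '[[1,-0.03,0,0,0,0,0],[1,0,0,0,0,0,0]]' | egrep 'posi|ft_'; done
python3 - <<'E'
from h import *
print(w2f(*bot.get_obs()['position'][:2]*1000))
E
```

```text
time: 43.38
position: [0.5608, 0.0152, 0.0153]
tool_rot: [0.069, 0.998, -0.0, 0.001]
ft_force: [0.6, -0.1, -0.2]
gripper_width: 0.0001
finger_force: 0.0
position: [0.5611, 0.0153, 0.0145]
ft_force: [-0.5, 0.5, 0.1]
position: [0.5622, 0.0151, 0.0141]
ft_force: [0.3, -0.8, 0.8]
position: [0.5634, 0.0149, 0.014]
ft_force: [0.2, -0.1, -0.3]
position: [0.5643, 0.0148, 0.0139]
ft_force: [-1.9, 0.1, 0.7]
position: [0.5644, 0.0148, 0.0139]
ft_force: [-13.9, 0.8, 8.7]
[-70.54288586 -89.91567043]
```

```bash
python3 -m handwheel '[[0,0.2,0,0,0,0,0],[0,0,0,-1,0,0,0],[0,0,0,-1,0,0,0],[0,0,0,-1,0,0,0],[0,0,0,-1,0,0,-0.28],[0,0,0,-1,0,0,-0.28],[0,0,0,0,0,0,0]]'
python3 - <<'E'
from h import *
wrist('w6')
go(575,-282,216,-2.3)
E
```

```text
time: 45.5
position: [0.5588, 0.0157, 0.2172]
tool_rot: [0.02, 1.0, -0.0, 0.003]
ft_force: [0.9, 0.4, -0.7]
gripper_width: 0.0852
finger_force: 0.0
rz 0.001 | tx -0.720 ty -7.420 tz -0.022 | at [558.1  15.7 215.1] yaw -2.29 tilt [ 0.15 -0.02] t 45.55 F [-0.3 -0.2 -1.2] w 85.1
```

View pics/w6.png

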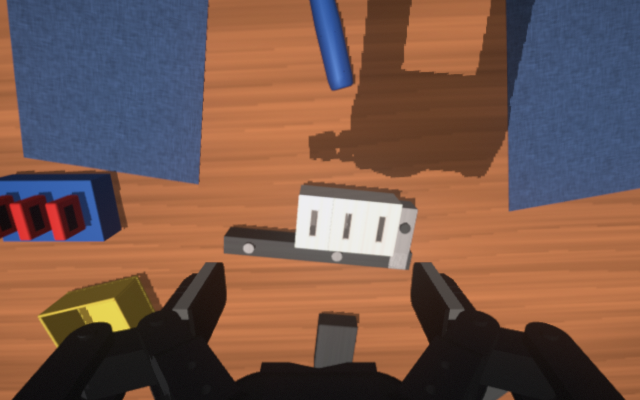

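The three blocks form a closed, flush row, with slots at (313,223), (347,226) and (380,229). I'll measure the slots here and go to the rack.

```bash
cat >> h.py <<'E'
def slots(c,im):
    "slot openings (z=.042) in the row: centre in world and fence mm"
    S=cv2.resize(im,None,fx=4,fy=4,interpolation=cv2.INTER_CUBIC); H=hsv(S)
    w=((H[...,1]<45)&(H[...,2]>190)).astype(np.uint8)
    k=max(blobs(w,16*800,16*60000),key=lambda k:len(k)*(1 if len(k) else 0))
    hull=np.zeros_like(w);cv2.fillConvexPoly(hull,cv2.convexHull(k),1)
    hull=cv2.erode(hull,np.ones((25,25)))
    out=[]
    for b in blobs((hull>0)&(H[...,2]<165),16*60,16*1500):
        r=rect(c,(b+.5)/4-.5,.042); out.append(r);print('slot',r,'fence',w2f(*r[:2]).round(1),'px',(b.mean(0)/4).round())
    return out
def handles(c,im):
    S=cv2.resize(im,None,fx=4,fy=4,interpolation=cv2.INTER_CUBIC); H=hsv(S);V=H[...,2]
    m=((H[...,0]<8)|(H[...,0]>172))&(H[...,1]>150)&(V>130)
    for b in blobs(m,16*60,16*4000):
        r=rect(c,(b+.5)/4-.5,.066);print('handle',r,'px',(b.mean(0)/4).round())
E
python3 - <<'E'
from h import *
c=P('wrist');im=cv2.imread('pics/w6.png')[:,:,::-1].copy();slots(c,im);handles(c,im)
E
python3 -m handwheel '[[0,-0.09,-0.93,0,0,0,0],[0,-0.09,-0.93,0,0,0,0],[0,-0.09,-0.93,0,0,0,0],[0,-0.09,-0.93,0,0,0,0],[0,-0.09,-0.93,0,0,0,0],[0,-0.09,-0.93,0,0,0,0],[0,-0.09,-0.92,0,0,0,0],[0,-0.09,-0.92,0,0,0,0],[0,0,0,0,0,0,0],[0,0,0,0,0,0,0],[0,0,0,0,0,0,0]]' 
python3 - <<'E'
from h import *
c,im=wrist('w7');handles(c,im);go(575,-282,216,-2.3)
E
```

```text
slot (639.9, 63.6, 56.1, 6.6, 75.7) fence [ -2.4 -31.2] px [366. 256.]
slot (610.9, 79.6, 27.7, 5.7, -8.2) fence [-33.4 -19.4] px [380. 229.]
slot (606.1, 44.4, 27.6, 5.7, -8.5) fence [-33.3 -54.9] px [347. 226.]
slot (601.3, 8.7, 27.5, 6.1, -7.5) fence [-33.1 -90.9] px [313. 223.]
handle (580.7, -244.7, 38.4, 11.8, -2.0) px [ 55. 222.]
handle (579.3, -280.3, 38.6, 11.9, -1.8) px [ 20. 222.]
time: 46.92
position: [0.5748, -0.281, 0.2139]
tool_rot: [0.019, 1.0, 0.0, -0.0]
ft_force: [-0.9, 0.1, 0.5]
gripper_width: 0.0855
finger_force: 0.0
handle (585.7, -247.9, 34.2, 12.0, -2.5) px [353. 199.]
handle (582.7, -283.4, 38.0, 10.9, -2.7) px [316. 198.]
handle (580.7, -319.1, 39.2, 11.4, -2.0) px [278. 197.]
handle (434.5, -401.7, 26.3, 26.3, 15.8) px [164.  30.]
rz 0.007 | tx -0.005 ty -0.023 tz -0.049 | at [ 574.8 -281.1  214. ] yaw -2.23 tilt [-0.  0.] t 46.98 F [-0.3  0.6  0.5] w 85.2
```

View pics/w7.png

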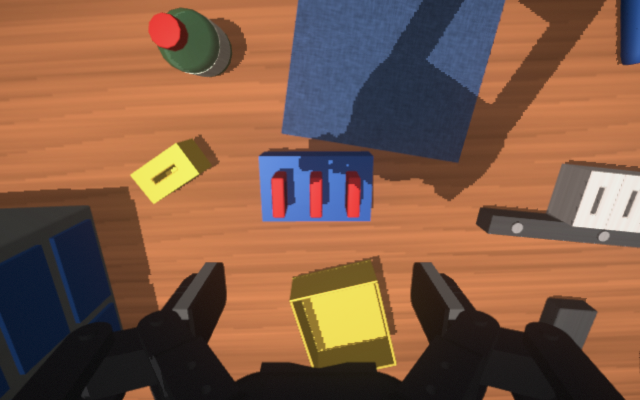

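The three handles are at (353,199), (316,198) and (278,197) px, and their 36 mm spacing checks out. The yellow look-alike is at (165,172). First gauge: the one at y = -247.

```bash
python3 - <<'E'
from h import *
go(583.5,-247.3,120,-2.2)
E
python3 -m handwheel '[[0.72,-0.2,0.42,0.8,0,0,0],[0.72,-0.05,0.44,0.8,0,0,0],[0.72,0,0,0.75,0,0,0],[0.72,0,0,0,0,0,0],[0.72,0,0,0,0,0,0]]'
python3 - <<'E'
from h import *
go(583.5,-247.3,41,-2.2)
E
```

```text
rz -0.003 | tx -0.184 ty 0.852 tz 2.351 | at [ 574.8 -281.1  214. ] yaw -2.23 tilt [-0.  0.] t 46.98 F [-0.3  0.6  0.5] w 85.2
time: 47.6
position: [0.5865, -0.2481, 0.1216]
tool_rot: [0.02, 1.0, -0.0, 0.001]
ft_force: [-0.4, 0.3, 0.5]
gripper_width: 0.024
finger_force: 0.0
rz -0.006 | tx 0.077 ty 0.018 tz 2.014 | at [ 586.5 -248.1  121.6] yaw -2.26 tilt [ 0.07 -0.05] t 47.6 F [-0.4  0.3  0.5] w 24.0
```

```bash
python3 -m handwheel '[[0.72,0.07,0.02,0.6,0,0,0],[0.72,0,0,0.6,0,0,0],[0.72,0,0,0.5,0,0,0],[0.72,0,0,0.3,0,0,0],[0.72,0,0,0,0,0,0]]' 40
python3 -m handwheel '[[1,0,0,0,0,0,0],[1,0,0,0,0,0,0],[1,0,0,0,0,0,0],[1,0,0,0,0,0,0]]' 
python3 - <<'E'
from h import *
go(583.5,-247.3,41,-2.2)
E
```

```text
time: 48.22
position: [0.5833, -0.2471, 0.0398]
tool_rot: [0.02, 1.0, 0.0, -0.0]
ft_force: [-0.2, -0.3, -0.4]
gripper_width: 0.0239
finger_force: 0.0
time: 48.72
position: [0.5837, -0.2473, 0.0409]
tool_rot: [0.02, 1.0, -0.0, 0.001]
ft_force: [-0.8, 0.3, 6.1]
gripper_width: 0.011
finger_force: 41.9
rz -0.008 | tx 0.005 ty 0.001 tz -0.002 | at [ 583.7 -247.3   40.9] yaw -2.28 tilt [ 0.06 -0.04] t 48.73 F [-0.8  0.3  6.1] w 11.0
```

```bash
python3 -m handwheel '[[1,0,0,-0.7,0,0,0],[1,0,0,-1,0,0,0],[1,0,0,-1,0,0,0.28],[1,0,0,-1,0,0,0.28],[1,0,0,0,0,0,0]]'
python3 - <<'E'
from h import *
go(*f2w(-36,-54),190,-7.9)
E
```

```text
time: 49.35
position: [0.5843, -0.2476, 0.1916]
tool_rot: [0.069, 0.998, -0.001, 0.002]
ft_force: [-0.1, 0.1, -0.5]
gripper_width: 0.0113
finger_force: 41.0
rz -0.001 | tx 0.532 ty 7.329 tz 0.040 | at [ 584.3 -247.6  191.6] yaw -7.91 tilt [ 0.26 -0.16] t 49.35 F [-0.1  0.1 -0.5] w 11.3
```

```bash
python3 -m handwheel '[[1,0.06,0.92,0,0,0,0],[1,0.06,0.92,0,0,0,0],[1,0.07,0.92,0,0,0,0],[1,0.07,0.92,0,0,0,0],[1,0.07,0.92,0,0,0,0],[1,0.07,0.91,0,0,0,0],[1,0.07,0.91,0,0,0,0],[1,0.06,0.91,0,0,0,0],[1,0,0,0,0,0,0],[1,0,0,0,0,0,0],[1,0,0,0,0,0,0]]'
python3 - <<'E'
from h import *
c,im=wrist('w8');slots(c,im);go(*f2w(-36,-54),190,-7.9)
cc,w7=P('wrist'),None
E
```

```text
time: 50.72
position: [0.6024, 0.0454, 0.1877]
tool_rot: [0.069, 0.998, -0.0, -0.0]
ft_force: [0.3, -0.1, -0.2]
gripper_width: 0.0114
finger_force: 41.0
slot (641.3, 54.9, 79.5, 10.8, 74.0) fence [  0.2 -39.7] px [334. 230.]
slot (614.6, 74.9, 24.5, 20.3, 59.9) fence [-29.  -23.5] px [355. 197.]
slot (608.9, 44.2, 28.2, 6.0, -6.6) fence [-30.5 -54.7] px [318. 198.]
slot (603.7, 8.5, 28.6, 6.2, -7.8) fence [-30.7 -90.8] px [280. 197.]
rz -0.003 | tx -0.025 ty 0.010 tz -0.055 | at [602.5  45.4 187.8] yaw -7.93 tilt [-0.02 -0.01] t 50.77 F [-0.2 -0.6 -0.6] w 11.2
```

View pics/w8.png

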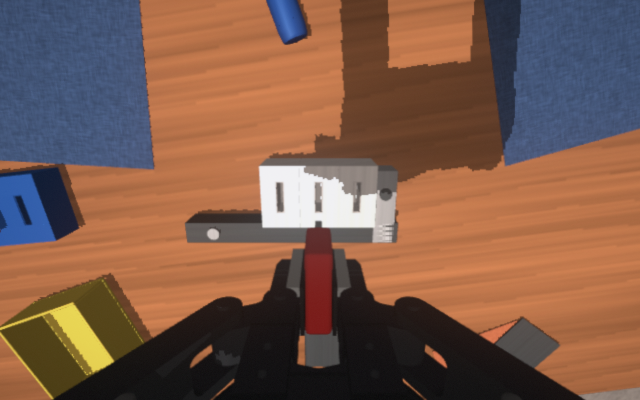

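Steady view: slots at (318,198) and (280,197) measure fence (-30.6, -54.7) and (-30.6, -90.8), within 1 mm of nominal. The held gauge is straight in the fingers. I'll lower it over the outer slot to just above the block and look.

```bash
python3 - <<'E'
from h import *
go(*f2w(-30.4,-90.5),80,-7.9)
E
```

```text
rz -0.003 | tx -0.165 ty -0.902 tz 2.695 | at [602.5  45.4 187.8] yaw -7.93 tilt [-0.02 -0.01] t 50.77 F [-0.2 -0.6 -0.6] w 11.2
```

```bash
python3 -m handwheel '[[1,-0.1,-0.45,0.5,0,0,0],[1,-0.065,-0.45,0.7,0,0,0],[1,0,0,0.7,0,0,0],[1,0,0,0.6,0,0,0],[1,0,0,0.2,0,0,0],[1,0,0,0,0,0,0],[1,0,0,0,0,0,0],[1,0,0,0,0,0,0]]'
python3 - <<'E'
from h import *
c,im=wrist();cv2.imwrite('pics/w9.png',cv2.resize(im[180:400,220:420,::-1],None,fx=2.7,fy=2.7,interpolation=cv2.INTER_CUBIC))
go(*f2w(-30.4,-90.5),80,-7.9)
E
```

```text
time: 51.78
position: [0.6045, 0.0096, 0.0809]
tool_rot: [0.069, 0.998, -0.0, 0.001]
ft_force: [-0.3, 0.3, -0.5]
gripper_width: 0.0114
finger_force: 41.0
rz 0.003 | tx 0.006 ty -0.024 tz 0.019 | at [604.4   9.7  80.7] yaw -7.87 tilt [ 0.06 -0.01] t 51.83 F [ 0.1  0.  -0. ] w 11.3
```

View pics/w9.png

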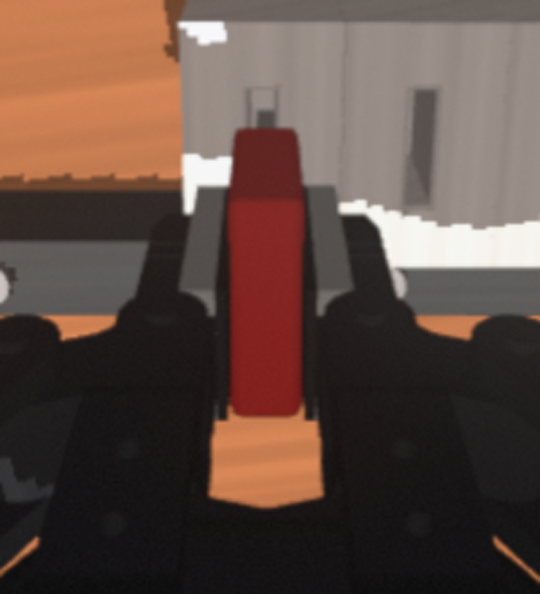

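The blade (crop col 265) sits over the slot (crop cols 247-277), about 0.6 mm to the right. I'll nudge it and insert, watching the force.

```bash
python3 -m handwheel '[[1,0,-0.016,0.1,0,0,0],[1,0,0,0.1,0,0,0],[1,0,0,0,0,0,0]]' | egrep 'posi|ft_'
python3 -m handwheel '[[1,0,0,0.08,0,0,0],[1,0,0,0.08,0,0,0],[1,0,0,0,0,0,0]]' | egrep 'posi|ft_'
```

```text
position: [0.6038, 0.009, 0.0715]
ft_force: [-1.0, 0.3, 0.5]
position: [0.6039, 0.009, 0.0653]
ft_force: [0.1, 0.0, -0.8]
```

```bash
python3 -m handwheel '[[1,0,0,0.1,0,0,0],[1,0,0,0.1,0,0,0],[1,0,0,0.1,0,0,0],[1,0,0,0.08,0,0,0],[1,0,0,0,0,0,0]]' | egrep 'posi|ft_'
for i in 1 2 3; do python3 -m handwheel '[[1,0,0,0.03,0,0,0],[1,0,0,0,0,0,0]]' | egrep 'posi|ft_'; done
```

```text
position: [0.6039, 0.009, 0.0501]
ft_force: [0.0, -0.1, -1.3]
position: [0.6041, 0.009, 0.0492]
ft_force: [1.3, 0.3, -0.4]
position: [0.6042, 0.009, 0.0488]
ft_force: [-3.7, -0.5, 10.0]
position: [0.6043, 0.009, 0.0488]
ft_force: [-11.7, 0.9, 25.0]
```

```bash
python3 -m handwheel '[[1,0,0,-0.05,0,0,0],[0.72,0,0,0,0,0,0],[0.72,0,0,0,0,0,0],[0.72,0,0,0,0,0,0],[0.72,0,0,-0.3,0,0,0],[0.72,0,0,-0.9,0,0,0],[0.72,0,0,-0.9,0,0,-0.28],[0.72,0,0,-0.3,0,0,-0.28],[0.72,0,0,0,0,0,0]]' | egrep 'posi|ft_|width'
python3 - <<'E'
from h import *
print(w2f(603.9,9.0),f2w(0,-36)-f2w(0,-72))
go(582.3,-283.3,120,-2.2)
E
```

```text
position: [0.6045, 0.009, 0.1465]
ft_force: [-0.2, -1.0, -0.9]
gripper_width: 0.0237
[-30.58447876 -90.26028838] [ 4.94800366 35.65834068]
rz -0.009 | tx 0.275 ty -7.323 tz 0.662 | at [604.5   9.  146.5] yaw -2.29 tilt [ 0.14 -0.02] t 55.08 F [-0.2 -1.  -0.9] w 23.7
```

```bash
python3 -m handwheel '[[0.72,0.03,-0.92,0,0,0,0],[0.72,0.03,-0.92,0,0,0,0],[0.72,0.03,-0.92,0,0,0,0],[0.72,0.03,-0.92,0,0,0,0],[0.72,0.04,-0.92,0,0,0,0],[0.72,0.04,-0.91,0,0,0,0],[0.72,0.04,-0.91,0,0,0,0],[0.72,0.035,-0.9,0.4,0,0,0],[0.72,0,0,0.26,0,0,0],[0.72,0,0,0,0,0,0],[0.72,0,0,0,0,0,0]]' | egrep 'posi'
python3 - <<'E'
from h import *
go(582.3,-283.3,41,-2.2)
E
```

```text
position: [0.5817, -0.2822, 0.1188]
rz -0.004 | tx -0.016 ty -0.027 tz 1.946 | at [ 581.7 -282.2  118.8] yaw -2.24 tilt [ 0.01 -0.  ] t 56.45 F [ 0.1  0.7 -0.3] w 24.0
```

```bash
python3 -m handwheel '[[0.72,-0.016,-0.027,0.6,0,0,0],[0.72,0,0,0.6,0,0,0],[0.72,0,0,0.45,0,0,0],[0.72,0,0,0.29,0,0,0],[0.72,0,0,0,0,0,0]]' 40 | egrep 'posi|ft_'
python3 -m handwheel '[[1,0,0,0,0,0,0],[1,0,0,0,0,0,0],[1,0,0,0,0,0,0],[1,0,0,0,0,0,0]]' | egrep 'posi|ft_|width'
python3 -m handwheel '[[1,0,0,-0.7,0,0,0],[1,0,0,-1,0,0,0],[1,0,0,-1,0,0,0.28],[1,0,0,-0.5,0,0,0.28],[1,0,0,0,0,0,0]]' | egrep 'posi|ft_|width'
python3 - <<'E'
from h import *
go(603.9+4.95,9+35.66,170,-7.9)
E
```

```text
position: [0.5819, -0.2839, 0.0404]
ft_force: [0.0, -0.1, 0.5]
position: [0.5823, -0.2844, 0.0416]
ft_force: [0.1, 0.7, 6.3]
gripper_width: 0.0108
position: [0.5825, -0.2845, 0.1703]
ft_force: [-0.1, -0.0, -0.9]
gripper_width: 0.0111
rz 0.003 | tx 0.478 ty 8.242 tz 0.008 | at [ 582.5 -284.5  170.3] yaw -7.87 tilt [ 0.13 -0.09] t 58.2 F [-0.1 -0.  -0.9] w 11.1
```

```bash
python3 -m handwheel '[[1,0.053,0.916,0,0,0,0],[1,0.053,0.916,0,0,0,0],[1,0.053,0.916,0,0,0,0],[1,0.053,0.916,0,0,0,0],[1,0.053,0.916,0,0,0,0],[1,0.053,0.916,0,0,0,0],[1,0.053,0.916,0,0,0,0],[1,0.053,0.916,0,0,0,0],[1,0.053,0.916,0,0,0,0],[1,0,0,0.6,0,0,0],[1,0,0,0.6,0,0,0],[1,0,0,0,0,0,0]]' | egrep 'posi'
python3 -m handwheel '[[1,0,0,0.6,0,0,0],[1,0,0,0.3,0,0,0],[1,0,0,0,0,0,0],[1,0,0,0,0,0,0],[1,0,0,0,0,0,0]]' | egrep 'posi'
python3 - <<'E'
from h import *
c,im=wrist();cv2.imwrite('pics/w10.png',cv2.resize(im[180:400,220:420,::-1],None,fx=2.7,fy=2.7,interpolation=cv2.INTER_CUBIC))
go(603.9+4.95,9+35.66,80,-7.9)
E
```

```text
position: [0.6069, 0.0452, 0.118]
position: [0.6086, 0.045, 0.0857]
rz 0.002 | tx -0.008 ty -0.009 tz 0.139 | at [608.6  45.   85.6] yaw -7.88 tilt [ 0.05 -0.01] t 60.38 F [ 0.1  0.6 -1.1] w 11.5
```

View pics/w10.png

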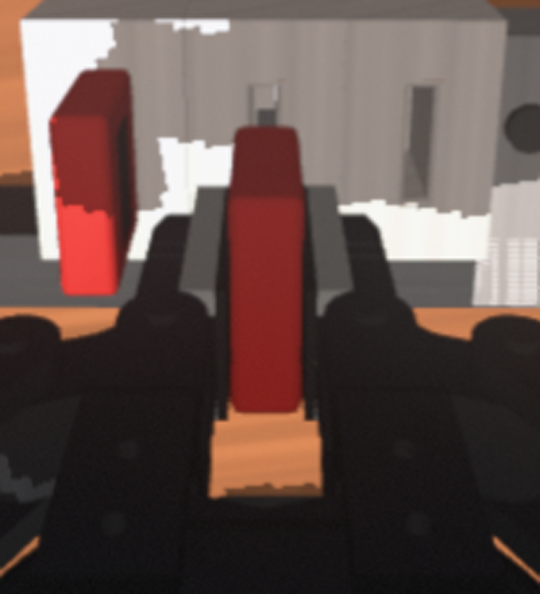

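The first gauge stands seated. The second blade (crop col 266) is over its slot (cols 249-280), so I'll insert it.

```bash
python3 -m handwheel '[[1,-0.008,-0.009,0.1,0,0,0],[1,0,0,0.1,0,0,0],[1,0,0,0.1,0,0,0],[1,0,0,0,0,0,0]]' | egrep 'posi|ft_'
python3 -m handwheel '[[1,0,0,0.1,0,0,0],[1,0,0,0.1,0,0,0],[1,0,0,0,0,0,0]]' | egrep 'posi|ft_'
python3 -m handwheel '[[1,0,0,0.1,0,0,0],[1,0,0,0.1,0,0,0],[1,0,0,0.1,0,0,0],[1,0,0,0.08,0,0,0],[1,0,0,0,0,0,0]]' | egrep 'posi|ft_'
for i in 1 2 3; do python3 -m handwheel '[[1,0,0,0.03,0,0,0],[1,0,0,0,0,0,0]]' | egrep 'posi|ft_'; done
```

```text
position: [0.6083, 0.0447, 0.0723]
ft_force: [0.2, 0.5, 0.2]
position: [0.6084, 0.0446, 0.0644]
ft_force: [-1.1, -0.4, 0.2]
position: [0.6086, 0.0447, 0.0497]
ft_force: [0.7, -0.0, 0.2]
position: [0.6087, 0.0447, 0.0496]
ft_force: [-8.4, -0.3, 17.1]
position: [0.6088, 0.0447, 0.0495]
ft_force: [-14.9, 0.3, 31.6]
position: [0.609, 0.0447, 0.0494]
ft_force: [-19.8, -0.4, 45.0]
```

```bash
python3 -m handwheel '[[1,0,0,-0.09,0,0,0],[0.72,0,0,0,0,0,0],[0.72,0,0,0,0,0,0],[0.72,0,0,0,0,0,0],[0.72,0,0,-0.3,0,0,0],[0.72,0,0,-0.9,0,0,0],[0.72,0,0,-0.9,0,0,-0.28],[0.72,0,0,-0.3,0,0,-0.28],[0.72,0,0,0,0,0,0]]' | egrep 'posi|ft_|width'
python3 - <<'E'
from h import *
go(581,-319.5,120,-2.2)
E
```

```text
position: [0.609, 0.0447, 0.1472]
ft_force: [0.9, 0.4, -0.2]
gripper_width: 0.0241
rz -0.009 | tx 0.351 ty -9.124 tz 0.680 | at [609.   44.7 147.2] yaw -2.29 tilt [ 0.13 -0.01] t 63.75 F [ 0.9  0.4 -0.2] w 24.1
```

```bash
python3 -m handwheel '[[0.72,0.035,-0.91,0,0,0,0],[0.72,0.035,-0.91,0,0,0,0],[0.72,0.035,-0.91,0,0,0,0],[0.72,0.035,-0.91,0,0,0,0],[0.72,0.035,-0.91,0,0,0,0],[0.72,0.035,-0.91,0,0,0,0],[0.72,0.035,-0.91,0,0,0,0],[0.72,0.035,-0.91,0,0,0,0],[0.72,0.035,-0.91,0,0,0,0],[0.72,0.035,-0.91,0.68,0,0,0],[0.72,0,0,0,0,0,0],[0.72,0,0,0,0,0,0]]' | egrep 'posi'
python3 - <<'E'
from h import *
go(581,-319.5,41,-2.2)
E
```

```text
position: [0.58, -0.3181, 0.1182]
rz -0.013 | tx -0.026 ty -0.034 tz 1.930 | at [ 580.  -318.1  118.2] yaw -2.33 tilt [-0.03  0.03] t 65.25 F [-0.3  0.6  0.2] w 23.9
```

```bash
python3 -m handwheel '[[0.72,-0.026,-0.034,0.6,0,0,0],[0.72,0,0,0.6,0,0,0],[0.72,0,0,0.45,0,0,0],[0.72,0,0,0.28,0,0,0],[0.72,0,0,0,0,0,0]]' 40 | egrep 'posi|ft_'
python3 -m handwheel '[[1,0,0,0,0,0,0],[1,0,0,0,0,0,0],[1,0,0,0,0,0,0],[1,0,0,0,0,0,0]]' | egrep 'posi|ft_|width'
python3 -m handwheel '[[1,0,0,-0.7,0,0,0],[1,0,0,-1,0,0,0],[1,0,0,-1,0,0,0.28],[1,0,0,-0.5,0,0,0.28],[1,0,0,0,0,0,0]]' | egrep 'posi|ft_|width'
python3 - <<'E'
from h import *
go(613.8,80.3,170,-7.9)
E
```

```text
position: [0.5811, -0.3195, 0.0409]
ft_force: [0.1, 0.1, 0.1]
position: [0.5814, -0.3201, 0.0421]
ft_force: [-1.3, 0.6, 6.5]
gripper_width: 0.0112
position: [0.5816, -0.3202, 0.1708]
ft_force: [-0.0, 0.4, -0.8]
gripper_width: 0.0109
rz 0.003 | tx 0.578 ty 10.029 tz 0.019 | at [ 581.6 -320.2  170.8] yaw -7.87 tilt [ 0.12 -0.1 ] t 67.0 F [-0.   0.4 -0.8] w 10.9
```

```bash
python3 -m handwheel '[[1,0.053,0.912,0,0,0,0],[1,0.053,0.912,0,0,0,0],[1,0.053,0.912,0,0,0,0],[1,0.053,0.912,0,0,0,0],[1,0.053,0.912,0,0,0,0],[1,0.053,0.912,0,0,0,0],[1,0.053,0.912,0,0,0,0],[1,0.053,0.912,0,0,0,0],[1,0.053,0.912,0,0,0,0],[1,0.053,0.912,0,0,0,0],[1,0.053,0.912,0,0,0,0],[1,0,0,0,0,0,0]]' | egrep 'posi'
python3 -m handwheel '[[1,0,0,0.6,0,0,0],[1,0,0,0.6,0,0,0],[1,0,0,0.6,0,0,0],[1,0,0,0.3,0,0,0],[1,0,0,0,0,0,0],[1,0,0,0,0,0,0],[1,0,0,0,0,0,0]]' | egrep 'posi'
python3 - <<'E'
from h import *
c,im=wrist();cv2.imwrite('pics/w11.png',cv2.resize(im[180:400,220:420,::-1],None,fx=2.7,fy=2.7,interpolation=cv2.INTER_CUBIC))
go(613.8,80.3,80,-7.9)
E
```

```text
position: [0.6124, 0.0829, 0.1676]
position: [0.6134, 0.0808, 0.0861]
rz 0.003 | tx -0.014 ty -0.010 tz 0.149 | at [613.3  80.8  86. ] yaw -7.87 tilt [ 0.06 -0.01] t 69.42 F [-0.2 -0.8 -0.4] w 11.3
```

View pics/w11.png

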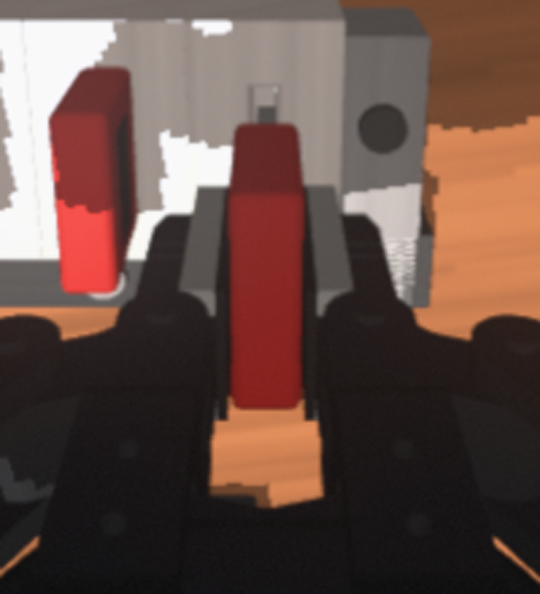

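The second gauge is seated. The third blade (crop col 266) is over its slot (cols 249-280), so I'll insert it.

```bash
python3 -m handwheel '[[1,-0.012,-0.009,0.1,0,0,0],[1,0,0,0.1,0,0,0],[1,0,0,0.1,0,0,0],[1,0,0,0,0,0,0]]' | egrep 'posi|ft_'
python3 -m handwheel '[[1,0,0,0.1,0,0,0],[1,0,0,0.1,0,0,0],[1,0,0,0,0,0,0]]' | egrep 'posi|ft_'
python3 -m handwheel '[[1,0,0,0.1,0,0,0],[1,0,0,0.1,0,0,0],[1,0,0,0.1,0,0,0],[1,0,0,0.06,0,0,0],[1,0,0,0,0,0,0]]' | egrep 'posi|ft_'
for i in 1 2 3; do python3 -m handwheel '[[1,0,0,0.025,0,0,0],[1,0,0,0,0,0,0]]' | egrep 'posi|ft_'; done
```

```text
position: [0.6132, 0.0804, 0.0728]
ft_force: [0.5, 0.1, -0.5]
position: [0.6132, 0.0804, 0.0648]
ft_force: [-0.3, 0.5, -0.9]
position: [0.6133, 0.0804, 0.0506]
ft_force: [-1.2, -0.4, -0.4]
position: [0.6136, 0.0804, 0.0501]
ft_force: [-1.3, 0.6, 2.5]
position: [0.6137, 0.0804, 0.0501]
ft_force: [-6.3, 0.3, 15.7]
position: [0.6137, 0.0804, 0.05]
ft_force: [-10.9, 0.5, 26.2]
```

```bash
python3 -m handwheel '[[1,0,0,-0.06,0,0,0],[0.72,0,0,0,0,0,0],[0.72,0,0,0,0,0,0],[0.72,0,0,0,0,0,0],[0.72,0,0,-0.3,0,0,0],[0.72,0,0,-0.9,0,0,0],[0.72,0,0,-0.9,0,0,0],[0.72,0.3,-0.9,-0.9,0,0,0],[0.72,0.3,0,-0.4,0,0,0],[0.72,0,0,0,0,0,0],[0.72,0,0,0,0,0,0],[0.72,0,0,0,0,0,0]]' | egrep 'posi|ft_|width'
python3 - <<'E'
from h import *
c,im=wrist();cv2.imwrite('pics/w12.png',cv2.resize(im[100:300,180:440,::-1],None,fx=3,fy=3,interpolation=cv2.INTER_CUBIC))
# expected block-top corners drawn from the fence frame
q=proj(c,[[*(f2w(x,y)/1000),.042] for x in(-60,0) for y in(0,-36,-72,-108)]); print(((q-[180,100])*3).round())
S=bot.camera('scene');cv2.imwrite('pics/s2.png',cv2.resize(S[200:280,240:360,::-1],None,fx=5,fy=5,interpolation=cv2.INTER_CUBIC))
E
```

```text
position: [0.5846, 0.0484, 0.185]
ft_force: [-0.8, -0.2, -0.5]
gripper_width: 0.0239
[[589. 259.]
 [472. 259.]
 [355. 259.]
 [238. 259.]
 [579. 438.]
 [469. 438.]
 [358. 438.]
 [248. 438.]]
```

View pics/w12.png

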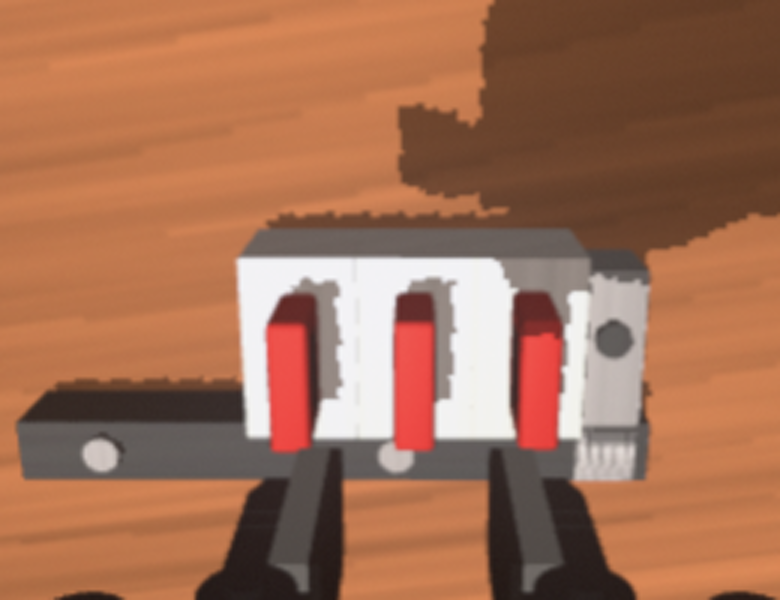

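View pics/s2.png

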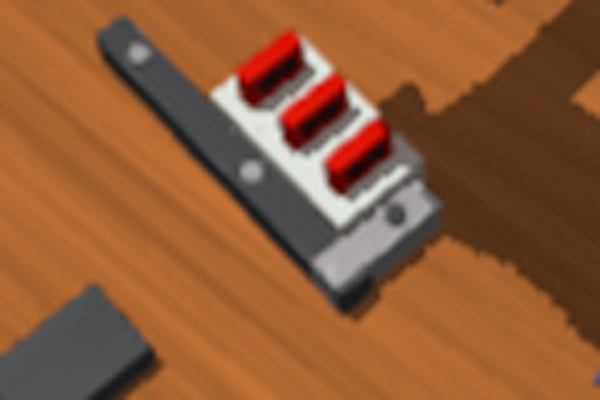

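Both views show the closed, flush row. The measured front edge (row 258) and left edge (col 238) match the predicted 259 and 238, and all three gauges are down on their shoulders. Handing in.

```bash
python3 -c "
from workcell import bot
print(bot.close_job())"
```

```text
the job is handed in; nothing more can be done
None
```

I handed the job in at about 71 s on the robot clock: all three blocks stand in a closed row, flush in the fence corner, each with a gauge pushed fully home; the hand-in returned no verdict.

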